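# Nest the tasting set on the enamel plate

## Task

Set up the tasting set in this order: put the purple bowl upright in the middle of the white enamel plate, then stand the steel cup in the bowl, then stand the salt shaker (white salt, silver cap) upright in the steel cup, and last lay the wooden tasting spoon flat inside the steel tray. Let go of each thing once it is in place, and leave the pepper shaker, the yellow cup and the slotted spoon where they are.

Things in the scene. Friction and masses are not known exactly. Their poses are not given: they have to be found in the camera images.
- plate: Target. Loose round white enamel plate with a dark blue rim line, 160 mm across, rim 16 mm high, on the work surface (z = 0). Flat inner floor 112 mm across, 4 mm above its underside. Origin: centre of the underside, z up.
- tray: Target. Loose rectangular stainless steel utensil tray, 220 mm (its x axis) by 90 mm (its y axis), 8 mm high overall, walls 4 mm thick, inner floor 4 mm above the underside (so walls stand only 4 mm above the floor). Origin: centre of the underside, z up. The spoon may lie in it either way round.
- bowl: Small round purple plastic dip bowl, open upward, 66 mm across the outside, 38 mm high; the outside is upright from 22 mm to the rim and narrows below to a foot 48 mm across. Wall 3 mm, inner floor 5 mm above the underside and about 43 mm across, mouth 60 mm across. 70 g nominal. Origin: centre of the underside, z up.
- steel_cup: Round stainless steel cup without handle, open upward, 50 mm across, 62 mm high; straight-sided from 20 mm up, narrowing below to a base 40 mm across. Wall 2.5 mm, inner floor 4 mm above the underside and about 35 mm across, mouth 45 mm across. 90 g nominal. Standing in the bowl, it sticks out 29 mm above the bowl's rim. Origin: centre of the underside, z up.
- salt_shaker: Glass salt shaker filled with white salt, silver metal cap: upright cylinder, glass 30 mm across, cap 31 mm across from 66 mm to the top, 90 mm high in all. 100 g nominal. Standing in the steel cup, it sticks out 32 mm above the cup's rim. Origin: centre of the underside, z up.
- wooden_spoon: Pale wooden tasting spoon lying flat, 180 mm long. Its x axis runs along the handle towards the head. Straight handle 12 mm wide and 12 mm high, from x = -90 to x = +52 mm; round hollow head 40 mm across and 12 mm high centred at x = +70 mm. 40 g nominal; the centre of mass lies between x = +5 and x = +20 mm, and the handle can be gripped there. Origin: on the underside, at mid-length, z up.
- pepper_shaker: Bystander, leave alone: glass pepper shaker with dark filling and black cap, same shape and size as the salt shaker. Origin: centre of the underside, z up.
- yellow_cup: Bystander, leave alone: yellow plastic cup, same shape and size as the steel cup. Origin: centre of the underside, z up.
- slotted_spoon: Bystander, leave alone: steel slotted spoon lying flat, same outline as the wooden spoon, flat head 7 mm thick with three dark slots. Origin: on the underside, at mid-length, x axis towards the head, z up.
Things that resemble listed ones, but are neither listed nor needed, are in the scene too. There is more than one size of the plate; the one meant has the size given above.

How it is judged:
By the outcome, as a careful person would: the job done as asked, in the order asked, and still so for the second after the job is handed in, with the robot touching nothing.
It also fails if it takes over 120 s, if anything falls off the work surface, if the arm or the gripper's body presses on something with over 40 N, if the wrist force passes 120 N, or if a joint passes its speed limit or range.

## Robot

A 7-joint arm with a two-finger parallel gripper is mounted at the origin on the work surface. World frame = base frame: x ahead of the robot, y to its left, z up, the work surface at z = 0. Lengths are in m, angles in rad, forces in N, time in s.
With the tool pointing down it reaches from about 0.425 to 0.8 m from the base axis. Payload 8.3 kg.
Tool frame: the origin (TCP) lies at the very end of the fingers, on their centre line; the grasp point (between the pads) lies bot.pinch_z behind it (bot.pinch_z is the distance from the TCP to the grasp point, in m); z points along the fingers, y is the direction in which the jaws open and shut (so a half turn about z gives the same grasp; the last joint's range is limited). The gripper opens to 85 mm and grips with 20 to 120 N. Pads are 22 mm wide; open, the fingers measure 114 mm over their backs; the gripper's body (76 mm by 85 mm) begins 54 mm behind the grasp point. The pads swing forward as they close: fully open they stand 13 mm farther back than shut.
Start: joints at [1.285, 0.383, 0.016, 1.37, -0.006, 1.388, -0.046], TCP at [0.138, -0.61, 0.231] pointing down, gripper open.
Joint ranges: [-2.95, 2.95], [-0.25, 2.06], [-1.52, 1.56], [0.18, 2.33], [-1.44, 4.58], [0.02, 2.06], [-3.01, 3.01]. Speed limits (rad/s): [2.39, 2.39, 3.01, 3.01, 3.14, 3.14, 3.14].

## Interface

Orientations are given as a unit quaternion [x, y, z, w].
In Python, from plant import bot gives the robot as it stands.
- The arm moves only by the shell command python3 -m pendant 'ROWS' [FORCE]. ROWS is JSON, a list of rows, each an object with "slide": the shift along the tool's x, y, z in mm, a list of three; "turn": the turn about the tool's z in degrees; "grip": the closure, from -1 (fully open) to 1 (shut), so that 0 is half open. In form: [{"slide": [dx, dy, dz], "turn": turn, "grip": grip}, ...]. A call has 1 to 8 rows; each row shifts and turns the pose as measured when the row begins, along the tool's axes as they then stand; what a row does not reach is not made up. A row lasts 1/10 s, in which the tool goes at most 50 mm and 8.59 degrees, less where a joint would pass 70% of its speed; a pose out of reach is approached as far as the arm can. A call with a gripper value outside its range is refused whole. The fingers move at their own pace and stop on an object; FORCE is the grip in N (left out, the last holds). Time passes only in rows, so rows that do not move let the fingers close. It gives the time, the measured TCP pose, the force and the opening at its end, in the units of the state.
- bot.get_obs(): the state, without advancing time (a new reading comes with each control period).
- bot.capture(name): name is "scene" or "top"; returns a dict with "frame" (420x560x3 uint8, blue, green, red), "fx", "fy", "cx", "cy" (pixels), "D" ([k1, k2, p1, p2, k3] as OpenCV has them; the pictures are not rectified), "R" (3x3) and "t" (3): a world point X has camera coordinates R X + t. Camera axes: x right, y down, z forward; pixel columns grow to the right and rows downward; lengths in m; the calibration is good to about 2 mm. A picture is of the moment at which its call begins. There is no depth.
- bot.job_done(): hands the job in, once; it reports no verdict.
The state is a dict: "time_s": time; "joint_pos": joint angles; "qvel": joint speeds; "joint_efforts": joint torques, N m; "ee_pos": TCP position; "tool_rot": TCP orientation; "force": force on the tool from outside, world axes, zero at the start; "ft_torque": the same for the moment, N m; "width": opening from 0.0 (shut) to 1.0 (fully open).
Only numpy, scipy, OpenCV 4.12 (cv2) and the standard library are available. Lean on these libraries where they do the work, as an engineer would, in place of code of your own. Each camera call takes 0.05 s, during which the arm holds its last target.

## Working session

There is one attempt and no reset: what is moved stays moved. The work goes in short steps, Python scripts to look and compute and a shell command to move; the robot and the scene stay as the last step left them, time stands still between calls to the robot, and variables do not carry over. Pictures are saved under pics/ and viewed, and the job is handed in when it is done.

```bash
ls; mkdir -p pics; python3 - <<'E'
from plant import bot
import cv2
print(bot.pinch_z); o=bot.get_obs(); print({k:(v if not hasattr(v,'round') else v.round(3) if hasattr(v,'shape') else v) for k,v in o.items()})
for n in("scene","top"):
    c=bot.capture(n); cv2.imwrite(f"pics/{n}0.png",c["frame"]); print({k:v for k,v in c.items() if k!="frame"})
E
```

```text
pics
0.0187
{'time_s': 0.0, 'joint_pos': array([ 1.285,  0.384,  0.016,  1.371, -0.006,  1.388, -0.046]), 'qvel': array([-0.003, -0.002,  0.   ,  0.001,  0.001, -0.001,  0.   ]), 'joint_efforts': array([ 1.0000e-03, -6.2759e+01,  8.4500e-01, -3.7181e+01,  1.7000e-02,
        1.4000e-02,  0.0000e+00]), 'ee_pos': array([ 0.138, -0.609,  0.23 ]), 'tool_rot': array([ 0.994,  0.111, -0.   , -0.001]), 'force': array([ 0.18 ,  1.227, -0.591]), 'ft_torque': array([-0.   , -0.03 ,  0.018]), 'width': 1.0017051264374073}
{'fx': 480.2794562664371, 'fy': 480.2794562664371, 'cx': 286.73531268480804, 'cy': 201.44773597331277, 'D': array([-0.08405804,  0.        ,  0.        ,  0.        ,  0.        ]), 'R': array([[ 0.50878463,  0.8608878 , -0.00322322],
       [ 0.50513234, -0.30156078, -0.80864233],
       [-0.69712232,  0.40979664, -0.58829176]]), 't': array([-0.27531673, -0.20711332,  1.53830503])}
{'fx': 432.1931498030013, 'fy': 432.1931498030013, 'cx': 281.114876672236, 'cy': 209.93114621355346, 'D': array([0.00762168, 0.        , 0.        , 0.        , 0.        ]), 'R': array([[-1.13110330e-02, -9.99936020e-01, -1.31335066e-04],
       [-9.98468942e-01,  1.13015498e-02, -5.41483739e-02],
       [ 5.41463937e-02, -4.81340059e-04, -9.98532892e-01]]), 't': array([0.01127026, 0.51439009, 1.07685108])}
```

View pics/scene0.png

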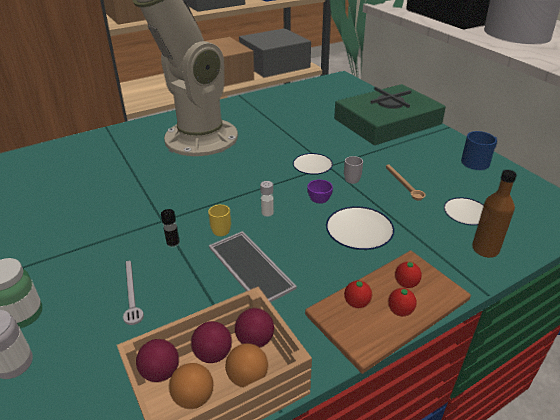

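View pics/top0.png

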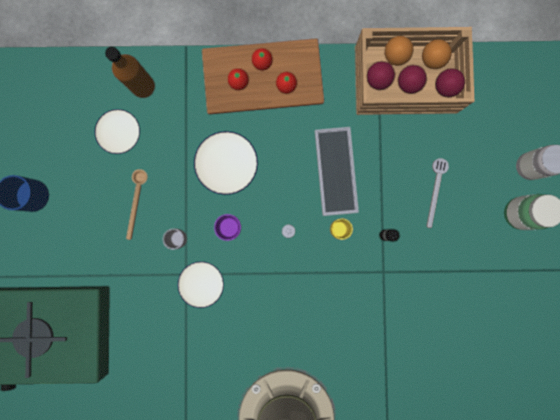

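The scene view shows the purple bowl (320,191), steel cup (353,169), salt (267,199) and tray (252,265). The wooden spoon is at (405,182), and the big plate at (360,228) has two smaller decoys. In the top view they are at bowl (228,228), cup (174,239), salt (288,231), tray (337,171), plate (226,163) and spoon (135,205).

```bash
cat > h.py <<'E'
import numpy as np, cv2
from plant import bot
def K(c): return np.array([[c["fx"],0,c["cx"]],[0,c["fy"],c["cy"]],[0,0,1.]])
def w(c,uv,z):
    p=cv2.undistortPoints(np.array([[uv]],float),K(c),c["D"])[0,0]
    d=c["R"].T@np.array([p[0],p[1],1]); o=-c["R"].T@c["t"]
    return o+d*(z-o[2])/d[2]
def px(c,X):
    return cv2.projectPoints(np.array(X,float).reshape(-1,3),cv2.Rodrigues(c["R"])[0],c["t"],K(c),c["D"])[0].reshape(-1,2)
def ring(x,y,z,r,n=48):
    a=np.linspace(0,2*np.pi,n); return np.c_[x+r*np.cos(a),y+r*np.sin(a),0*a+z]
def crop(c,box,s,name,draw=[]):
    x0,y0,x1,y1=box
    im=cv2.resize(c["frame"][y0:y1,x0:x1],None,fx=s,fy=s,interpolation=cv2.INTER_CUBIC)
    for X,col in draw:
        p=((px(c,X)+.5-[x0,y0])*s).astype(np.int32); cv2.polylines(im,[p],False,col,1)
    cv2.imwrite("pics/"+name,im)
E
python3 - <<'E'
from h import *
c=bot.capture("top")
crop(c,(110,130,310,260),4,"t1.png")
crop(c,(270,115,470,255),4,"t2.png")
s=bot.capture("scene")
crop(s,(230,140,430,260),4,"s1.png")
E
```

```text
(no output)
```

View pics/t1.png

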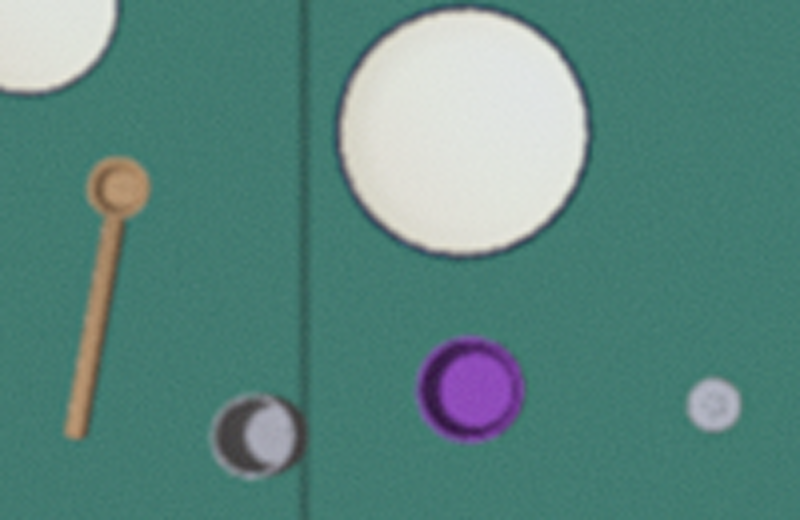

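View pics/t2.png

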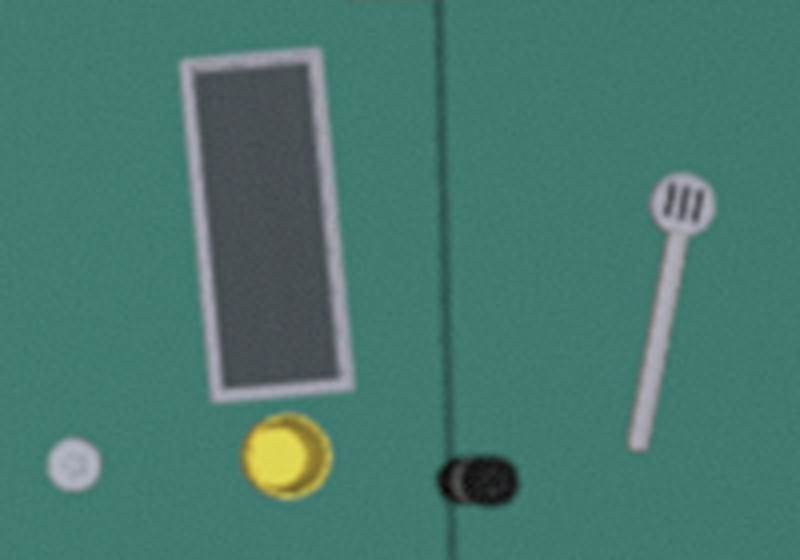

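View pics/s1.png

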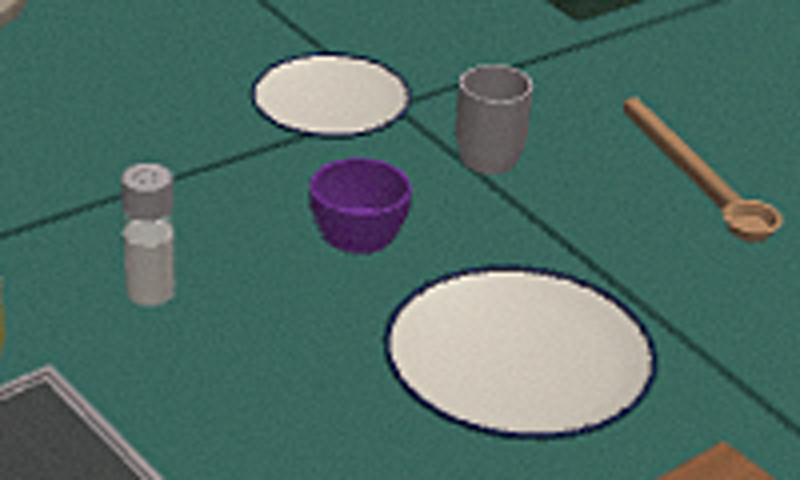

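```bash
cat > m.py <<'E'
from h import *
c=bot.capture("top"); s=bot.capture("scene")
def t1(x,y): return ((x+.5)/4-.5+110,(y+.5)/4-.5+130)
def t2(x,y): return ((x+.5)/4-.5+270,(y+.5)/4-.5+115)
P={}
for n,(uv,z) in dict(plate=(t1(464,131.5),.016),bowl=(t1(470.5,389.5),.038),cup=(t1(254,436),.062),salt=(t1(714,405),.09),head=(t1(119,188),.012),tail=(t1(76,438),.01)).items():
    P[n]=w(c,uv,z); print(n,P[n].round(4),'r',np.hypot(*P[n][:2]).round(3))
T=np.array([w(c,t2(*q),.008) for q in[(180,61),(320,47),(354,388),(214,402)]])
print(T.round(4)); print('sides',[np.linalg.norm(T[i]-T[i-1]).round(4) for i in range(4)],'tray c',T.mean(0).round(4))
d=(T[0]+T[1]-T[2]-T[3]); print('tray yaw',np.degrees(np.arctan2(d[1],d[0])))
e=P['head']-P['tail'];print('spoon len',np.linalg.norm(e),'yaw',np.degrees(np.arctan2(e[1],e[0])), 'mid',(P['head']-e/np.linalg.norm(e)*.07).round(4))
G=(0,255,0)
def R(n,z,r): return (ring(*P[n][:2],z,r),(0,0,255))
D=[R('plate',.016,.08),R('bowl',.038,.033),R('bowl',.0,.024),R('cup',.062,.025),R('cup',0,.02),R('salt',.09,.0155),R('salt',0,.015),R('head',.012,.02),(np.vstack([T,T[:1]]),(0,0,255)),([P['head'],P['tail']],(0,0,255))]
crop(c,(110,110,370,290),3,"ov_t.png",D); crop(s,(200,140,440,320),3,"ov_s.png",D)
E
python3 m.py
```

```text
plate [0.6363 0.1447 0.016 ] r 0.653
bowl [0.4726 0.1386 0.038 ] r 0.492
cup [0.4458 0.2657 0.062 ] r 0.519
salt [ 0.4611 -0.0104  0.09  ] r 0.461
head [0.6033 0.364  0.012 ] r 0.705
tail [0.4453 0.3907 0.01  ] r 0.592
[[ 0.7193 -0.0827  0.008 ]
 [ 0.7273 -0.1726  0.008 ]
 [ 0.5083 -0.1898  0.008 ]
 [ 0.5004 -0.1009  0.008 ]]
sides [np.float64(0.2196), np.float64(0.0902), np.float64(0.2197), np.float64(0.0892)] tray c [ 0.6138 -0.1365  0.008 ]
tray yaw 4.625864448273039
spoon len 0.16018669180244646 yaw -9.595281514275182 mid [0.5343 0.3757 0.0111]
```

View pics/ov_s.png

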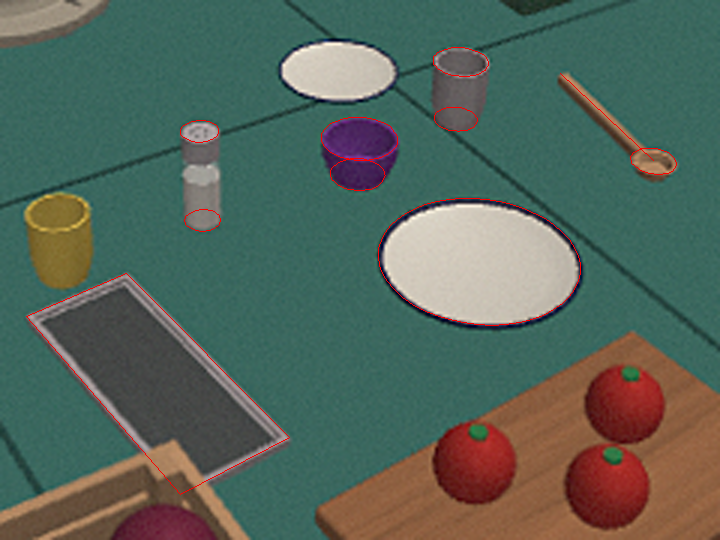

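View pics/ov_t.png

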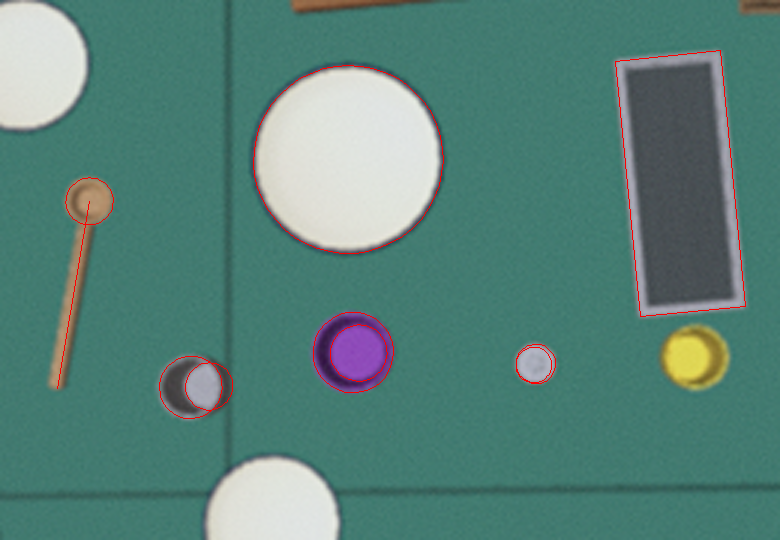

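The scene-view overlay agrees to about 2 mm, and the sizes match (plate 160 mm, tray 220 x 90 mm). Next I'll write a small "how far" calculator and start moving.

```bash
cat > go.py <<'E'
import sys
from h import *
from scipy.spatial.transform import Rotation as Ro
o=bot.get_obs(); R=Ro.from_quat(o["tool_rot"]).as_matrix(); p=o["ee_pos"]
yaw=np.degrees(np.arctan2(R[1,0],R[0,0]))
print("t %.1f"%o["time_s"],"p",p.round(4),"yaw %.1f"%yaw,"tilt %.1f"%np.degrees(np.arccos(-R[2,2])),"w %.3f"%o["width"],"F",np.round(o["force"],1),"q",np.round(o["joint_pos"],2))
a=list(map(float,sys.argv[1:]))
if a:
    d=R.T@(np.array(a[:3])-p)*1000; print("slide",d.round(1),"norm %.0f"%np.linalg.norm(d), "turn %.1f"%(yaw-a[3] if len(a)>3 else 0))
E
python3 -m pendant '[{"slide":[45,0,0],"turn":6.4,"grip":-1},{"slide":[45,0,0],"turn":6.4,"grip":-1},{"slide":[45,-10,0],"turn":0,"grip":-1},{"slide":[45,-10,0],"turn":0,"grip":-1},{"slide":[40,-20,0],"turn":0,"grip":-1},{"slide":[40,-20,0],"turn":0,"grip":-1}]' 30; python3 go.py 0.473 0.139 0.15 0
```

```text
time_s: 0.9
ee_pos: [0.3944, -0.541, 0.2294]
tool_rot: [1.0, -0.015, -0.003, 0.001]
force: [0.3, 0.3, -0.5]
width: 0.998
t 0.9 p [ 0.3944 -0.541   0.2294] yaw -1.7 tilt 0.4 w 0.998 F [ 0.3  0.3 -0.5] q [ 0.91  0.49 -0.03  1.23  0.02  1.43 -0.72]
slide [  59.  -682.2   77.7] norm 689 turn -1.7
```

```bash
python3 -m pendant '[{"slide":[15,-46,0],"turn":-1.7,"grip":-1},{"slide":[10,-48,0],"turn":0,"grip":-1},{"slide":[8,-48,0],"turn":0,"grip":-1},{"slide":[8,-48,0],"turn":0,"grip":-1},{"slide":[5,-48,0],"turn":0,"grip":-1},{"slide":[5,-48,0],"turn":0,"grip":-1},{"slide":[5,-48,0],"turn":0,"grip":-1},{"slide":[0,-48,0],"turn":0,"grip":-1}]'; python3 go.py 0.473 0.139 0.15 0
```

```text
time_s: 1.7
ee_pos: [0.4559, -0.1475, 0.2246]
tool_rot: [1.0, 0.004, -0.003, -0.001]
force: [0.9, -0.1, -0.4]
width: 0.997
t 1.7 p [ 0.4559 -0.1475  0.2246] yaw 0.4 tilt 0.4 w 0.997 F [ 0.9 -0.1 -0.4] q [ 0.5   0.09 -0.27  1.75  0.03  1.31 -1.34]
slide [  19.7 -286.3   74.8] norm 297 turn 0.4
```

```bash
python3 -m pendant '[{"slide":[4,-48,0],"turn":0,"grip":-1},{"slide":[4,-48,0],"turn":0,"grip":-1},{"slide":[4,-48,5],"turn":0,"grip":-1},{"slide":[4,-48,15],"turn":0,"grip":-1},{"slide":[4,-46,15],"turn":0,"grip":-1},{"slide":[0,-40,20],"turn":0,"grip":-1},{"slide":[0,-8,20],"turn":0,"grip":-1},{"slide":[0,0,0],"turn":0,"grip":-1}]'; python3 go.py 0.473 0.139 0.12 0
```

```text
time_s: 2.5
ee_pos: [0.4714, 0.1557, 0.1513]
tool_rot: [1.0, 0.009, 0.001, -0.001]
force: [0.2, -0.6, -0.4]
width: 1.0
t 2.5 p [0.4714 0.1557 0.1513] yaw 1.0 tilt 0.2 w 1.000 F [ 0.2 -0.6 -0.4] q [ 0.11  0.21 -0.55  1.81  0.11  1.15 -2.03]
slide [ 1.2 16.8 31.3] norm 36 turn 1.0
```

```bash
python3 -m pendant '[{"slide":[1,17,25],"turn":1,"grip":-1},{"slide":[0,0,25],"turn":0,"grip":-1},{"slide":[0,0,0],"turn":0,"grip":-1}]'; python3 go.py 0.473 0.139 0.008 0
python3 - <<'E'
from h import *
c=bot.capture("scene"); crop(c,(220,60,420,210),4,"a1.png")
c=bot.capture("top"); crop(c,(150,150,310,270),5,"a2.png")
E
```

```text
time_s: 2.8
ee_pos: [0.4745, 0.1373, 0.1028]
tool_rot: [1.0, -0.0, 0.003, -0.001]
force: [-0.8, -0.5, -0.4]
width: 1.001
t 2.8 p [0.4745 0.1373 0.1028] yaw -0.0 tilt 0.3 w 1.001 F [-0.8 -0.5 -0.4] q [ 0.12  0.25 -0.53  1.88  0.14  1.04 -2.04]
slide [-2.  -1.5 94.8] norm 95 turn -0.0
```

View pics/a1.png

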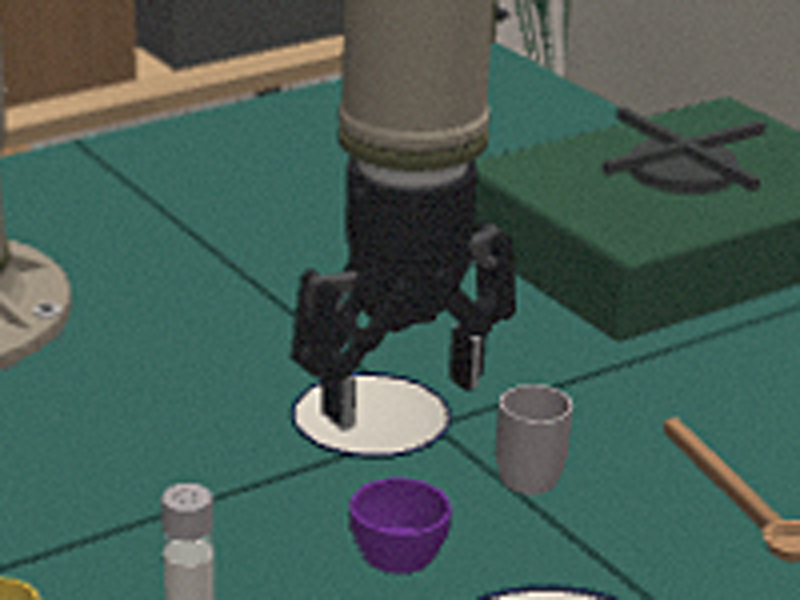

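View pics/a2.png

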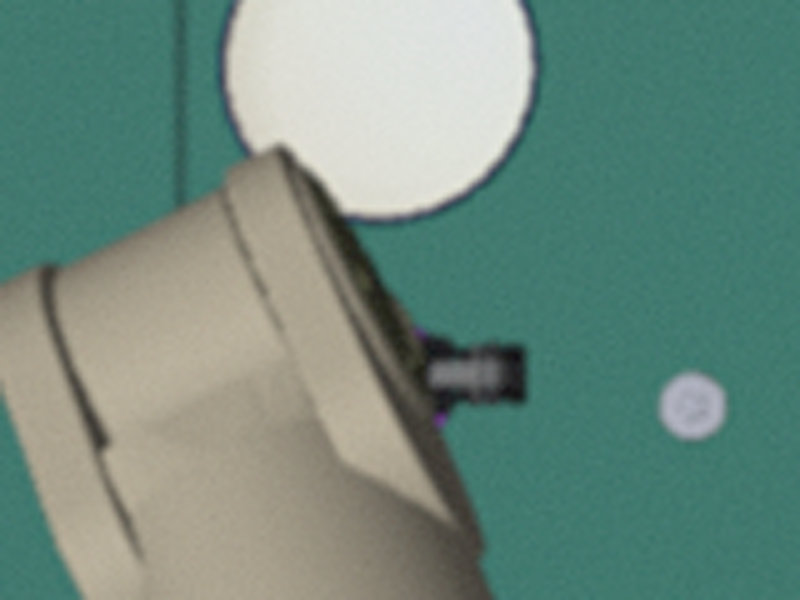

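The jaws straddle the bowl along y, above it. Now I'll check how high the open fingertips really are.

```bash
python3 - <<'E'
from h import *
c=bot.capture("scene")
for z in (.103,.109,.116):
  print(z,[((q-[220,60])*4).round() for q in px(c,[[.4745,.137-.0425,z],[.4745,.137+.0425,z]])])
E
python3 -m pendant '[{"slide":[-1.5,-1.5,45],"turn":0,"grip":-1},{"slide":[0,0,35],"turn":0,"grip":-1},{"slide":[0,0,0],"turn":0,"grip":-1}]'; python3 go.py 0.473 0.139 0.008 0
```

```text
0.103 [array([343., 438.]), array([456., 401.])]
0.109 [array([343., 429.]), array([457., 393.])]
0.116 [array([344., 420.]), array([457., 383.])]
time_s: 3.25
ee_pos: [0.4822, 0.1407, 0.0311]
tool_rot: [1.0, -0.001, 0.011, -0.003]
force: [-0.8, -0.1, -0.6]
width: 1.006
t 3.2 p [0.4822 0.1407 0.0311] yaw -0.2 tilt 1.4 w 1.006 F [-0.8 -0.1 -0.6] q [ 0.08  0.35 -0.5   1.94  0.22  0.88 -2.11]
slide [-9.7  1.8 22.9] norm 25 turn -0.2
```

```bash
python3 -m pendant '[{"slide":[-9,2,8],"turn":0,"grip":-1},{"slide":[0,0,0],"turn":0,"grip":-1}]'; python3 go.py 0.473 0.139 0.008 0
```

```text
time_s: 3.45
ee_pos: [0.4753, 0.1393, 0.0266]
tool_rot: [1.0, -0.001, 0.013, -0.003]
force: [0.3, -0.3, -0.3]
width: 0.998
t 3.5 p [0.4753 0.1393 0.0266] yaw -0.2 tilt 1.5 w 0.998 F [ 0.3 -0.3 -0.3] q [ 0.08  0.35 -0.5   1.96  0.22  0.86 -2.11]
slide [-2.8  0.4 18.6] norm 19 turn -0.2
```

```bash
python3 -m pendant '[{"slide":[-2,0,10],"turn":0,"grip":-1},{"slide":[0,0,8],"turn":0,"grip":-1},{"slide":[0,0,0],"turn":0,"grip":-1}]'; python3 go.py 0.473 0.139 0.008 0
```

```text
time_s: 3.75
ee_pos: [0.4781, 0.1403, 0.0125]
tool_rot: [1.0, -0.002, 0.017, -0.004]
force: [-0.1, 0.0, -0.6]
width: 1.001
t 3.8 p [0.4781 0.1403 0.0125] yaw -0.2 tilt 2.0 w 1.001 F [-0.1  0.  -0.6] q [ 0.07  0.37 -0.49  1.97  0.24  0.82 -2.13]
slide [-5.3  1.3  4.3] norm 7 turn -0.2
```

```bash
python3 -m pendant '[{"slide":[-5,1,3],"turn":0,"grip":-1},{"slide":[-2,0,0],"turn":0,"grip":-1},{"slide":[0,0,0],"turn":0,"grip":-1}]'; python3 go.py 0.473 0.139 0.008 0
```

```text
time_s: 4.05
ee_pos: [0.4713, 0.1396, 0.0097]
tool_rot: [1.0, -0.002, 0.017, -0.004]
force: [0.3, -0.5, 0.8]
width: 0.999
t 4.0 p [0.4713 0.1396 0.0097] yaw -0.2 tilt 2.1 w 0.999 F [ 0.3 -0.5  0.8] q [ 0.07  0.36 -0.5   1.99  0.24  0.81 -2.13]
slide [1.6 0.6 1.7] norm 2 turn -0.2
```

```bash
python3 -m pendant '[{"slide":[0,0,4],"turn":0,"grip":-1},{"slide":[0,0,3],"turn":0,"grip":-1},{"slide":[0,0,0],"turn":0,"grip":-1}]'; python3 go.py 0.473 0.139 0.003 0
```

```text
time_s: 4.35
ee_pos: [0.4717, 0.1396, 0.0023]
tool_rot: [1.0, -0.002, 0.018, -0.004]
force: [-0.1, 0.1, 0.1]
width: 1.004
t 4.3 p [0.4717 0.1396 0.0023] yaw -0.2 tilt 2.1 w 1.004 F [-0.1  0.1  0.1] q [ 0.07  0.37 -0.49  1.99  0.25  0.79 -2.14]
slide [ 1.4  0.6 -0.6] norm 2 turn -0.2
```

```bash
python3 -m pendant '[{"slide":[1.4,0.5,0],"turn":0,"grip":-0.6},{"slide":[0,0,0],"turn":0,"grip":0},{"slide":[0,0,0],"turn":0,"grip":0},{"slide":[0,0,0],"turn":0,"grip":0},{"slide":[0,0,0],"turn":0,"grip":0}]' 25; python3 go.py 0.473 0.139 0.003 0
```

```text
time_s: 4.85
ee_pos: [0.4735, 0.139, 0.0026]
tool_rot: [1.0, -0.002, 0.018, -0.004]
force: [-0.1, 0.0, 0.6]
width: 0.764
t 4.8 p [0.4735 0.139  0.0026] yaw -0.2 tilt 2.1 w 0.764 F [-0.1  0.   0.6] q [ 0.07  0.38 -0.49  1.99  0.25  0.8  -2.14]
slide [-0.5 -0.  -0.4] norm 1 turn -0.2
```

```bash
python3 -m pendant '[{"slide":[0,0,-15],"turn":0,"grip":0.2},{"slide":[0,0,-25],"turn":0,"grip":0.2},{"slide":[0,0,-25],"turn":0,"grip":0.2},{"slide":[0,0,0],"turn":0,"grip":0.2}]'; python3 go.py 0.6363 0.1447 0.06 0
python3 - <<'E'
from h import *
c=bot.capture("scene"); crop(c,(220,80,420,230),4,"b1.png")
E
```

```text
time_s: 5.25
ee_pos: [0.4698, 0.1383, 0.0683]
tool_rot: [1.0, -0.002, 0.016, -0.004]
force: [-0.4, -0.3, -0.8]
width: 0.761
t 5.2 p [0.4698 0.1383 0.0683] yaw -0.2 tilt 1.9 w 0.761 F [-0.4 -0.3 -0.8] q [ 0.11  0.27 -0.53  1.95  0.17  0.94 -2.07]
slide [166.1  -6.9  13.6] norm 167 turn -0.2
```

View pics/b1.png

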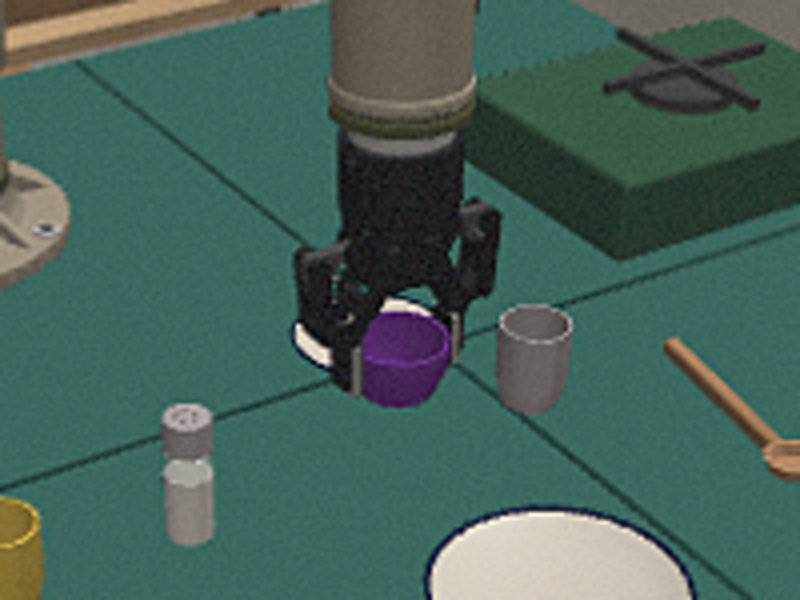

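The bowl is held upright at about (405,360) in the crop. I'll move it over the plate.

```bash
python3 -m pendant '[{"slide":[35,-2,0],"turn":0,"grip":0.2},{"slide":[45,-2,0],"turn":0,"grip":0.2},{"slide":[40,-2,0],"turn":0,"grip":0.2},{"slide":[30,-1,0],"turn":0,"grip":0.2},{"slide":[8,0,0],"turn":0,"grip":0.2},{"slide":[0,0,0],"turn":0,"grip":0.2}]'; python3 go.py 0.6363 0.1447 0.03 0
```

```text
time_s: 5.9
ee_pos: [0.6269, 0.142, 0.0611]
tool_rot: [1.0, -0.002, 0.009, -0.0]
force: [-0.0, 0.6, -1.6]
width: 0.765
t 5.9 p [0.6269 0.142  0.0611] yaw -0.2 tilt 1.1 w 0.765 F [-0.   0.6 -1.6] q [ 0.05  0.58 -0.45  1.53  0.28  1.08 -2.04]
slide [ 8.8 -2.7 31.3] norm 33 turn -0.2
```

```bash
python3 -m pendant '[{"slide":[8.5,-2.5,15],"turn":0,"grip":0.2},{"slide":[0,0,15],"turn":0,"grip":0.2},{"slide":[0,0,10],"turn":0,"grip":0.2},{"slide":[0,0,0],"turn":0,"grip":0.2}]'; python3 go.py 0.637 0.1447 0.008 0
```

```text
time_s: 6.3
ee_pos: [0.6308, 0.1445, 0.0161]
tool_rot: [1.0, -0.001, 0.006, 0.0]
force: [-0.1, 0.6, -0.5]
width: 0.763
t 6.3 p [0.6308 0.1445 0.0161] yaw -0.1 tilt 0.7 w 0.763 F [-0.1  0.6 -0.5] q [ 0.03  0.64 -0.44  1.54  0.31  1.02 -2.06]
slide [ 6.1 -0.2  8.2] norm 10 turn -0.1
```

```bash
python3 - <<'E'
from h import *
c=bot.capture("scene"); crop(c,(290,110,440,260),4,"b2.png")
c=bot.capture("top"); crop(c,(150,100,310,220),5,"b3.png")
E
```

```text
(no output)
```

View pics/b2.png

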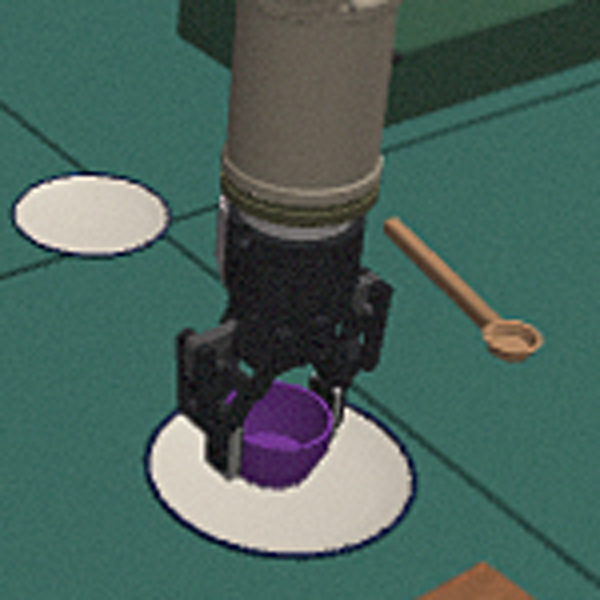

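View pics/b3.png

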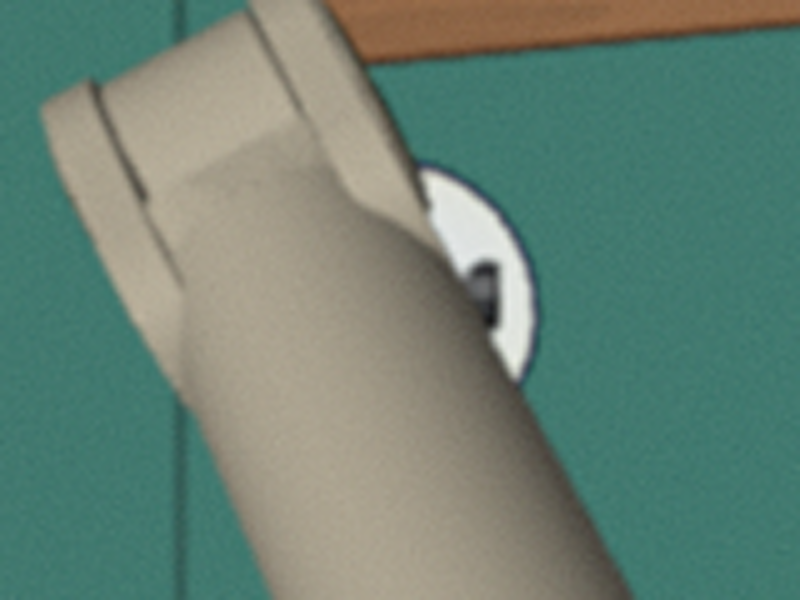

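The bowl is just above the plate floor, about 6 mm short in x. I'll correct that and lower it.

```bash
python3 -m pendant '[{"slide":[6,0,3],"turn":0,"grip":0.2},{"slide":[1,0,3],"turn":0,"grip":0.2},{"slide":[0,0,0],"turn":0,"grip":0.2}]'; python3 go.py 0.637 0.1447 0.007 0
```

```text
time_s: 6.7
ee_pos: [0.6407, 0.1451, 0.0139]
tool_rot: [1.0, -0.001, 0.009, -0.0]
force: [-0.2, -0.2, -1.0]
width: 0.762
t 6.7 p [0.6407 0.1451 0.0139] yaw -0.1 tilt 1.0 w 0.762 F [-0.2 -0.2 -1. ] q [ 0.03  0.66 -0.43  1.51  0.31  1.02 -2.06]
slide [-3.8  0.4  6.9] norm 8 turn -0.1
```

```bash
python3 -m pendant '[{"slide":[-3.5,0.4,3],"turn":0,"grip":0.2},{"slide":[0,0,3],"turn":0,"grip":0.2},{"slide":[0,0,0],"turn":0,"grip":0.2}]'; python3 go.py 0.637 0.1447 0.007 0
```

```text
time_s: 7.0
ee_pos: [0.6374, 0.1447, 0.008]
tool_rot: [1.0, -0.001, 0.01, -0.0]
force: [-0.4, 0.1, -1.0]
width: 0.766
t 7.0 p [0.6374 0.1447 0.008 ] yaw -0.1 tilt 1.1 w 0.766 F [-0.4  0.1 -1. ] q [ 0.03  0.66 -0.43  1.53  0.32  1.   -2.06]
slide [-0.4 -0.   1. ] norm 1 turn -0.1
```

```bash
python3 -m pendant '[{"slide":[0,0,1.5],"turn":0,"grip":0.2},{"slide":[0,0,0],"turn":0,"grip":0.2},{"slide":[0,0,0],"turn":0,"grip":-0.8},{"slide":[0,0,0],"turn":0,"grip":-0.8},{"slide":[0,0,0],"turn":0,"grip":-0.8}]'; python3 go.py 0.637 0.1447 0.007 0; python3 -m pendant '[{"slide":[0,0,-15],"turn":0,"grip":-0.8},{"slide":[0,0,-30],"turn":0,"grip":-0.8},{"slide":[0,0,-45],"turn":0,"grip":-1},{"slide":[0,0,-45],"turn":0,"grip":-1}]'; python3 go.py 0.4458 0.2657 0.13 0
```

```text
time_s: 7.5
ee_pos: [0.6379, 0.145, 0.0073]
tool_rot: [1.0, -0.001, 0.01, -0.001]
force: [0.4, -0.0, -0.1]
width: 0.902
t 7.5 p [0.6379 0.145  0.0073] yaw -0.1 tilt 1.2 w 0.902 F [ 0.4 -0.  -0.1] q [ 0.03  0.66 -0.43  1.53  0.32  1.   -2.06]
slide [-0.9  0.3  0.3] norm 1 turn -0.1
time_s: 7.9
ee_pos: [0.6308, 0.1436, 0.141]
tool_rot: [1.0, -0.0, 0.003, 0.001]
force: [0.5, -0.4, -0.1]
width: 1.001
t 7.9 p [0.6308 0.1436 0.141 ] yaw -0.0 tilt 0.4 w 1.001 F [ 0.5 -0.4 -0.1] q [ 0.05  0.52 -0.47  1.42  0.25  1.25 -2.01]
slide [-185.1 -121.9    9.5] norm 222 turn -0.0
```

```bash
python3 -m pendant '[{"slide":[-38,-25,0],"turn":0,"grip":-1},{"slide":[-38,-25,0],"turn":0,"grip":-1},{"slide":[-38,-25,0],"turn":0,"grip":-1},{"slide":[-38,-25,0],"turn":0,"grip":-1},{"slide":[-30,-19,0],"turn":0,"grip":-1},{"slide":[0,0,0],"turn":0,"grip":-1},{"slide":[0,0,0],"turn":0,"grip":-1}]'; python3 go.py 0.4458 0.2657 0.08 0
python3 - <<'E'
from h import *
c=bot.capture("scene"); crop(c,(250,90,450,240),4,"c1.png",[(ring(.6363,.1447,.016,.08),(0,0,255)),(ring(.6363,.1447,.042,.033),(0,0,255))])
c=bot.capture("top"); crop(c,(150,100,310,220),5,"c2.png",[(ring(.6363,.1447,.016,.08),(0,0,255)),(ring(.6363,.1447,.042,.033),(0,0,255))])
E
```

```text
time_s: 8.6
ee_pos: [0.4493, 0.2698, 0.1565]
tool_rot: [1.0, -0.001, 0.017, -0.002]
force: [1.1, -1.0, -0.1]
width: 1.001
t 8.6 p [0.4493 0.2698 0.1565] yaw -0.1 tilt 2.0 w 1.001 F [ 1.1 -1.  -0.1] q [-0.1   0.25 -0.59  1.76  0.17  1.15 -2.32]
slide [-6.1  4.5 76.3] norm 77 turn -0.1
```

View pics/c1.png

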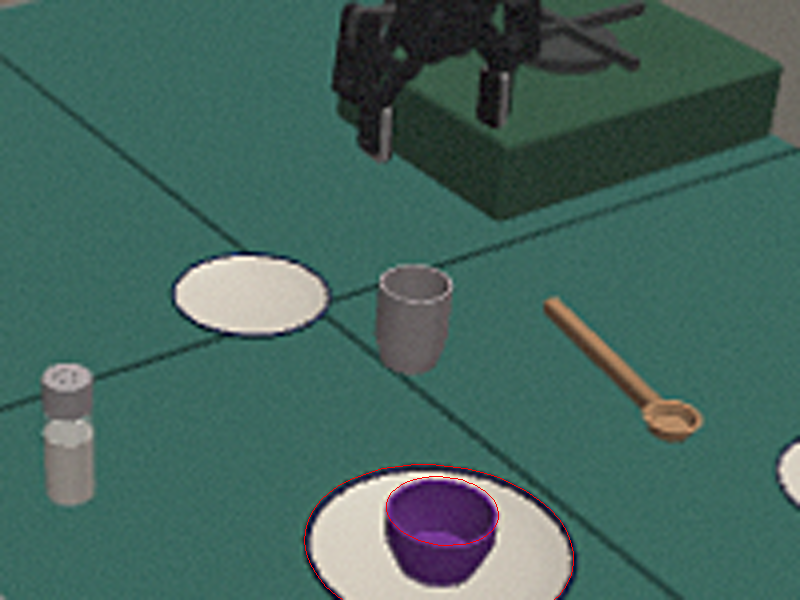

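View pics/c2.png

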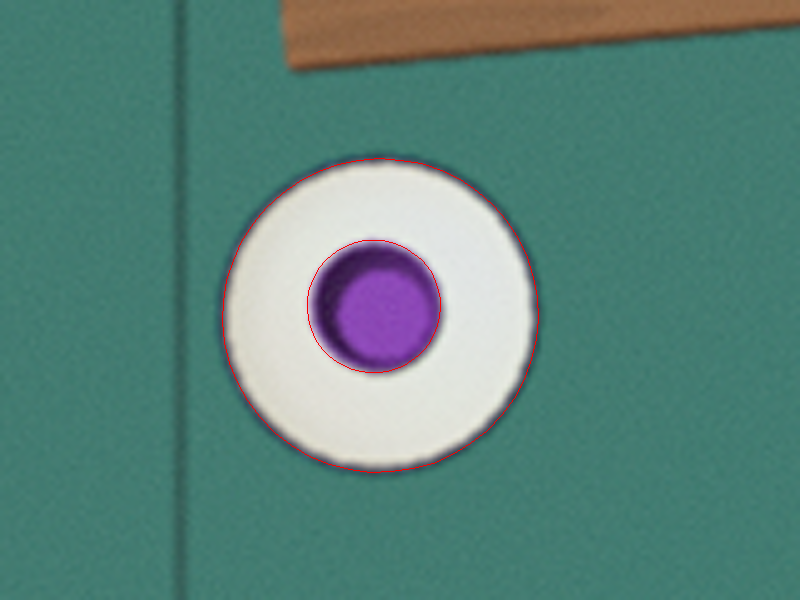

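Bowl upright in the plate and centred to about 1 to 2 mm (rim centre (377,306) in the crop, expected (374,306)). Next is the cup.

```bash
python3 -m pendant '[{"slide":[-6,4.5,10],"turn":0,"grip":-1},{"slide":[0,0,30],"turn":0,"grip":-1},{"slide":[-2,0,25],"turn":0,"grip":-1},{"slide":[-2,0,10],"turn":0,"grip":-1},{"slide":[0,0,0],"turn":0,"grip":-1}]'; python3 go.py 0.4458 0.2657 0.035 0
```

```text
time_s: 9.2
ee_pos: [0.4454, 0.2601, 0.0768]
tool_rot: [1.0, -0.006, 0.017, -0.002]
force: [-0.2, 0.1, 0.9]
width: 0.999
t 9.2 p [0.4454 0.2601 0.0768] yaw -0.7 tilt 1.9 w 0.999 F [-0.2  0.1  0.9] q [-0.11  0.32 -0.57  1.87  0.23  0.98 -2.37]
slide [-1.1 -5.4 41.8] norm 42 turn -0.7
```

```bash
python3 -m pendant '[{"slide":[0,-5,12],"turn":-0.7,"grip":-1},{"slide":[-2,0,12],"turn":0,"grip":-1},{"slide":[-2,0,10],"turn":0,"grip":-1},{"slide":[0,0,5],"turn":0,"grip":-1},{"slide":[0,0,0],"turn":0,"grip":-1}]'; python3 go.py 0.4458 0.2657 0.035 0
```

```text
time_s: 9.7
ee_pos: [0.4442, 0.2658, 0.036]
tool_rot: [1.0, -0.001, 0.018, -0.003]
force: [-0.2, 0.1, 0.1]
width: 1.0
t 9.7 p [0.4442 0.2658 0.036 ] yaw -0.1 tilt 2.1 w 1.000 F [-0.2  0.1  0.1] q [-0.14  0.38 -0.56  1.9   0.28  0.9  -2.4 ]
slide [1.6 0.1 1.1] norm 2 turn -0.1
```

```bash
python3 -m pendant '[{"slide":[1.5,0,1],"turn":0,"grip":-0.5},{"slide":[0,0,0],"turn":0,"grip":0.3},{"slide":[0,0,0],"turn":0,"grip":0.3},{"slide":[0,0,0],"turn":0,"grip":0.3},{"slide":[0,0,0],"turn":0,"grip":0.3},{"slide":[0,0,0],"turn":0,"grip":0.3}]' 25; python3 go.py 0.4458 0.2657 0.035 0
python3 - <<'E'
from h import *
c=bot.capture("scene"); crop(c,(290,90,440,240),5,"c3.png")
E
```

```text
time_s: 10.3
ee_pos: [0.4469, 0.2663, 0.0365]
tool_rot: [1.0, -0.001, 0.019, -0.003]
force: [-0.2, 0.4, -0.7]
width: 0.583
t 10.3 p [0.4469 0.2663 0.0365] yaw -0.1 tilt 2.2 w 0.583 F [-0.2  0.4 -0.7] q [-0.14  0.38 -0.55  1.9   0.28  0.9  -2.4 ]
slide [-1.1  0.6  1.4] norm 2 turn -0.1
```

View pics/c3.png

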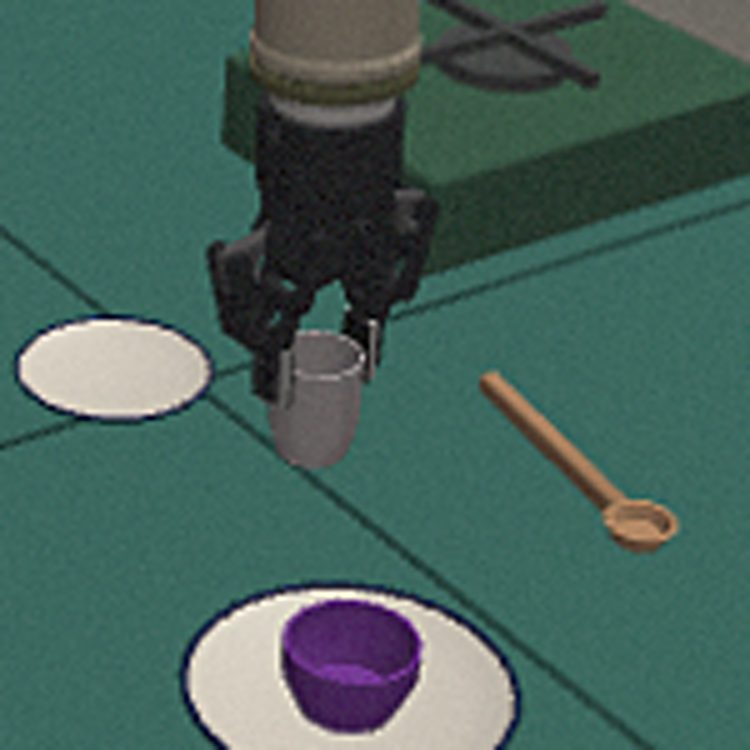

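```bash
python3 -m pendant '[{"slide":[0,0,-15],"turn":0,"grip":0.3},{"slide":[0,0,-30],"turn":0,"grip":0.3},{"slide":[0,0,-35],"turn":0,"grip":0.3},{"slide":[0,0,0],"turn":0,"grip":0.3}]'; python3 go.py 0.6375 0.1443 0.115 0
```

```text
time_s: 10.75
ee_pos: [0.4426, 0.2659, 0.1211]
tool_rot: [1.0, 0.0, 0.018, -0.003]
force: [0.3, 0.5, -0.1]
width: 0.584
t 10.8 p [0.4426 0.2659 0.1211] yaw -0.0 tilt 2.1 w 0.584 F [ 0.3  0.5 -0.1] q [-0.1   0.27 -0.59  1.83  0.19  1.07 -2.33]
slide [194.5 121.7  12.2] norm 230 turn -0.0
```

```bash
python3 -m pendant '[{"slide":[30,19,0],"turn":0,"grip":0.3},{"slide":[38,24,0],"turn":0,"grip":0.3},{"slide":[38,24,0],"turn":0,"grip":0.3},{"slide":[36,22,0],"turn":0,"grip":0.3},{"slide":[30,18,0],"turn":0,"grip":0.3},{"slide":[14,9,0],"turn":0,"grip":0.3},{"slide":[0,0,0],"turn":0,"grip":0.3},{"slide":[0,0,0],"turn":0,"grip":0.3}]'; python3 go.py 0.6375 0.1443 0.085 0
```

```text
time_s: 11.55
ee_pos: [0.6348, 0.1478, 0.1332]
tool_rot: [1.0, 0.003, 0.021, -0.004]
force: [-0.5, 0.5, -1.1]
width: 0.585
t 11.6 p [0.6348 0.1478 0.1332] yaw 0.3 tilt 2.4 w 0.585 F [-0.5  0.5 -1.1] q [ 0.06  0.51 -0.48  1.45  0.25  1.19 -2.02]
slide [ 0.7  3.9 48.3] norm 48 turn 0.3
```

```bash
python3 -m pendant '[{"slide":[1,3.5,12],"turn":0.3,"grip":0.3},{"slide":[0,0,13],"turn":0,"grip":0.3},{"slide":[0,0,0],"turn":0,"grip":0.3},{"slide":[0,0,0],"turn":0,"grip":0.3}]'; python3 go.py 0.6375 0.1443 0.085 0
python3 - <<'E'
from h import *
G=(0,0,255);B=(0,255,0)
c=bot.capture("scene"); p=bot.get_obs()["ee_pos"]; x,y,z=p[0]-.001,p[1]-.0006,p[2]-.0365
crop(c,(290,90,440,240),5,"c4.png",[(ring(x,y,z,.02),G),(ring(x,y,z+.062,.025),G),(ring(.6365,.1437,.042,.033),B)])
E
```

```text
time_s: 11.95
ee_pos: [0.6335, 0.1476, 0.1059]
tool_rot: [1.0, 0.002, 0.019, -0.005]
force: [0.1, -0.2, -0.8]
width: 0.582
t 11.9 p [0.6335 0.1476 0.1059] yaw 0.3 tilt 2.3 w 0.582 F [ 0.1 -0.2 -0.8] q [ 0.05  0.54 -0.47  1.48  0.26  1.14 -2.02]
slide [ 3.2  3.5 21. ] norm 22 turn 0.3
```

View pics/c4.png

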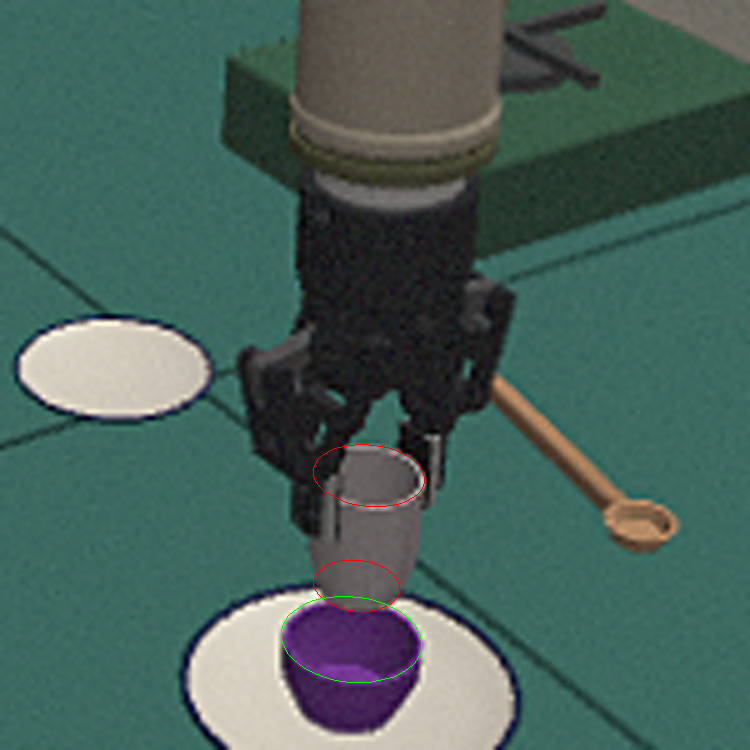

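```bash
python3 -m pendant '[{"slide":[3.2,3.5,6],"turn":0.3,"grip":0.3},{"slide":[0,0,6],"turn":0,"grip":0.3},{"slide":[0,0,0],"turn":0,"grip":0.3}]'; python3 go.py 0.6375 0.1443 0.085 0
```

```text
time_s: 12.3
ee_pos: [0.6373, 0.1448, 0.0935]
tool_rot: [1.0, 0.0, 0.02, -0.005]
force: [-0.2, -0.8, -1.2]
width: 0.58
t 12.3 p [0.6373 0.1448 0.0935] yaw 0.0 tilt 2.3 w 0.580 F [-0.2 -0.8 -1.2] q [ 0.05  0.55 -0.46  1.49  0.27  1.12 -2.03]
slide [-0.1  0.5  8.5] norm 8 turn 0.0
```

```bash
python3 -m pendant '[{"slide":[0,0,12],"turn":0,"grip":0.3},{"slide":[0,0,12],"turn":0,"grip":0.3},{"slide":[0,0,4],"turn":0,"grip":0.3},{"slide":[0,0,0],"turn":0,"grip":0.3}]'; python3 go.py 0.6375 0.1443 0.0455 0
python3 - <<'E'
from h import *
G=(0,0,255);B=(0,255,0)
c=bot.capture("scene"); p=bot.get_obs()["ee_pos"]; x,y,z=p[0]-.001,p[1]-.0006,p[2]-.0365
crop(c,(310,130,430,250),6,"c5.png",[(ring(x,y,z+.062,.025),G)])
c=bot.capture("top")
E
```

```text
time_s: 12.7
ee_pos: [0.6383, 0.1448, 0.0624]
tool_rot: [1.0, 0.0, 0.019, -0.005]
force: [-0.6, -0.2, -0.6]
width: 0.583
t 12.7 p [0.6383 0.1448 0.0624] yaw -0.0 tilt 2.3 w 0.583 F [-0.6 -0.2 -0.6] q [ 0.05  0.59 -0.45  1.51  0.29  1.07 -2.04]
slide [-1.5  0.7 16.8] norm 17 turn -0.0
```

View pics/c5.png

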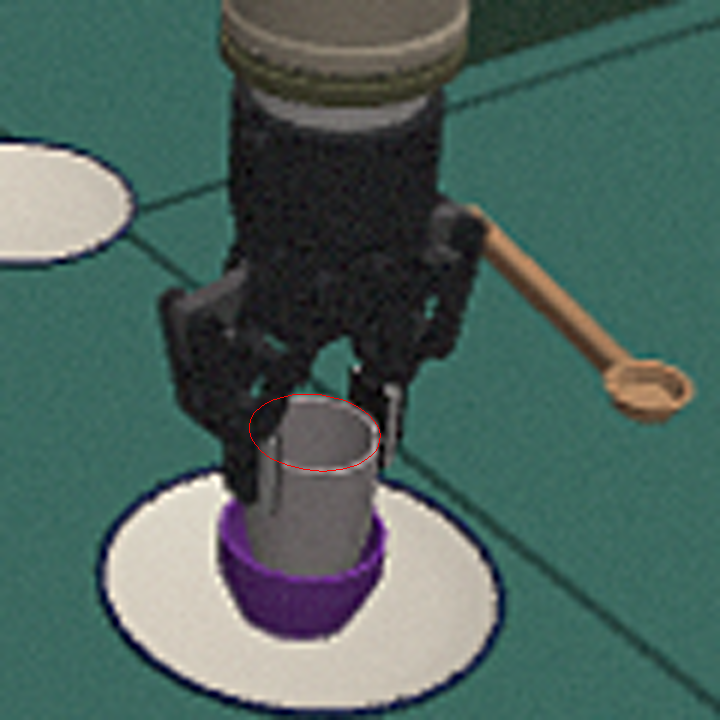

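```bash
python3 - <<'E'
from h import *
c=bot.capture("scene")
for X in ([.6365,.1437,.042],[.6363,.1447,.042],[.6373,.1442,.088],[.6373,.1442,.042]): print(((px(c,X)[0]-[310,130]+.5)*6).round(1))
crop(c,(335,180,385,240),12,"c6.png",[(ring(.6365,.1437,.042,.033),(0,255,0))])
E
```

```text
[301.9 526.2]
[303.6 525.2]
[314.6 432.1]
[304.1 526.9]
```

View pics/c6.png

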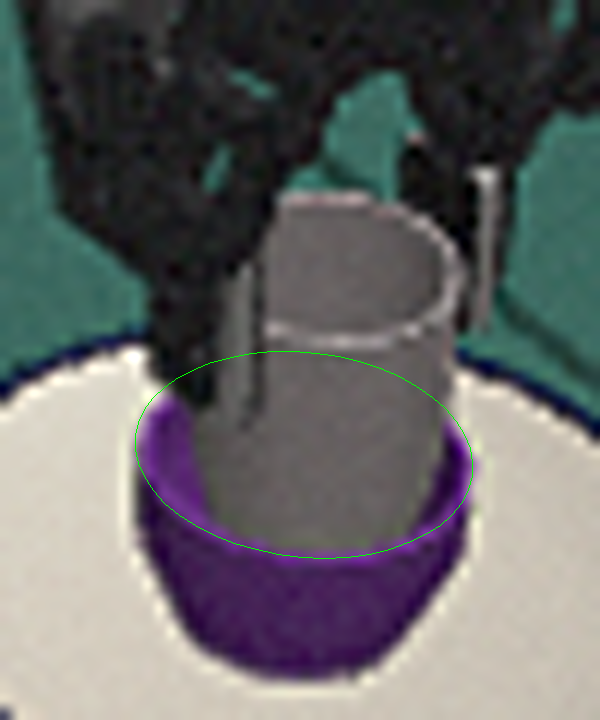

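The cup is inside the bowl mouth, about 1.5 mm towards +y. I'll trim that and lower it in small steps while watching the force.

```bash
python3 -m pendant '[{"slide":[-1,2,6],"turn":0,"grip":0.3},{"slide":[0,0,5],"turn":0,"grip":0.3},{"slide":[0,0,0],"turn":0,"grip":0.3}]'; python3 go.py 0.6373 0.1432 0.0455 0
```

```text
time_s: 13.15
ee_pos: [0.6391, 0.1432, 0.053]
tool_rot: [1.0, -0.0, 0.021, -0.005]
force: [-0.3, -0.6, -0.4]
width: 0.586
t 13.2 p [0.6391 0.1432 0.053 ] yaw -0.0 tilt 2.5 w 0.586 F [-0.3 -0.6 -0.4] q [ 0.05  0.59 -0.45  1.52  0.29  1.05 -2.04]
slide [-2.1  0.   7.4] norm 8 turn -0.0
```

```bash
python3 -m pendant '[{"slide":[-2.5,0,3],"turn":0,"grip":0.3},{"slide":[0,0,3],"turn":0,"grip":0.3},{"slide":[0,0,0],"turn":0,"grip":0.3}]'; python3 go.py 0.6373 0.1432 0.0455 0
```

```text
time_s: 13.45
ee_pos: [0.6367, 0.1432, 0.0465]
tool_rot: [1.0, -0.0, 0.021, -0.005]
force: [0.7, -0.1, -1.7]
width: 0.584
t 13.4 p [0.6367 0.1432 0.0465] yaw -0.0 tilt 2.5 w 0.584 F [ 0.7 -0.1 -1.7] q [ 0.05  0.6  -0.45  1.54  0.29  1.03 -2.04]
slide [0.6 0.  1. ] norm 1 turn -0.0
```

```bash
python3 -m pendant '[{"slide":[0.5,0,1.5],"turn":0,"grip":0.3},{"slide":[0,0,0],"turn":0,"grip":0.3}]'; python3 go.py 0.6373 0.1432 0.0455 0
python3 - <<'E'
from h import *
c=bot.capture("scene")
crop(c,(335,180,385,240),10,"c7.png",[(ring(.6365,.1435,.071,.025),(0,255,0))])
E
```

```text
time_s: 13.65
ee_pos: [0.6375, 0.1434, 0.0452]
tool_rot: [1.0, -0.0, 0.022, -0.005]
force: [0.2, 0.1, -0.5]
width: 0.584
t 13.7 p [0.6375 0.1434 0.0452] yaw -0.0 tilt 2.5 w 0.584 F [ 0.2  0.1 -0.5] q [ 0.05  0.6  -0.45  1.53  0.29  1.03 -2.05]
slide [-0.2  0.2 -0.3] norm 0 turn -0.0
```

View pics/c7.png

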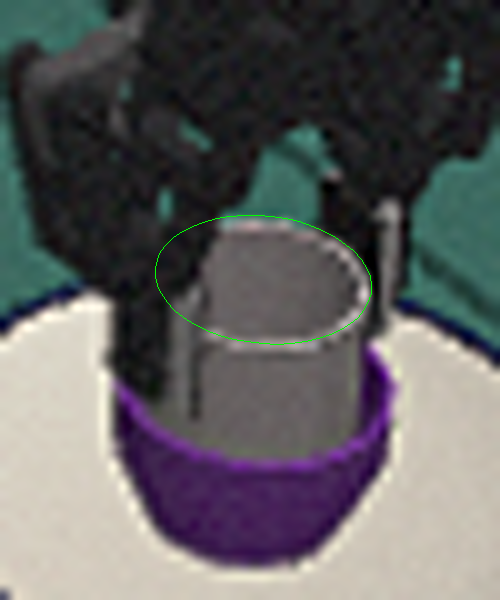

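```bash
python3 -m pendant '[{"slide":[0,0,0],"turn":0,"grip":-0.6},{"slide":[0,0,0],"turn":0,"grip":-0.6},{"slide":[0,0,0],"turn":0,"grip":-0.6},{"slide":[0,0,-15],"turn":0,"grip":-0.6},{"slide":[0,0,-35],"turn":0,"grip":-0.6},{"slide":[0,0,-45],"turn":0,"grip":-0.6},{"slide":[0,0,-30],"turn":0,"grip":-0.6}]'; python3 go.py 0.4611 -0.0104 0.17 0
```

```text
time_s: 14.4
ee_pos: [0.6291, 0.1414, 0.1718]
tool_rot: [1.0, 0.0, 0.017, -0.004]
force: [0.5, -0.7, 0.1]
width: 0.801
t 14.4 p [0.6291 0.1414 0.1718] yaw 0.0 tilt 2.0 w 0.801 F [ 0.5 -0.7  0.1] q [ 0.07  0.48 -0.48  1.42  0.23  1.27 -2.  ]
slide [-168.1  151.7   -5.3] norm 226 turn 0.0
```

```bash
python3 -m pendant '[{"slide":[-30,28,0],"turn":0,"grip":-0.6},{"slide":[-35,33,0],"turn":0,"grip":-0.6},{"slide":[-35,33,0],"turn":0,"grip":-0.6},{"slide":[-35,33,0],"turn":0,"grip":-0.6},{"slide":[-25,22,0],"turn":0,"grip":-0.6},{"slide":[0,0,0],"turn":0,"grip":-0.6},{"slide":[0,0,0],"turn":0,"grip":-0.6}]'; python3 go.py 0.4611 -0.0104 0.062 0
python3 - <<'E'
from h import *
c=bot.capture("scene"); crop(c,(230,90,430,240),4,"d1.png",[(ring(.6365,.1435,.071,.025),(0,255,0))])
c=bot.capture("top"); crop(c,(170,110,310,250),5,"d2.png",[(ring(.6365,.1435,.071,.025),(0,255,0))])
E
```

```text
time_s: 15.1
ee_pos: [0.4683, -0.0095, 0.1779]
tool_rot: [1.0, 0.001, 0.028, -0.005]
force: [-0.2, 0.0, -0.5]
width: 0.798
t 15.1 p [ 0.4683 -0.0095  0.1779] yaw 0.1 tilt 3.3 w 0.798 F [-0.2  0.  -0.5] q [ 0.41  0.06 -0.47  1.89  0.02  1.14 -1.63]
slide [-13.8   2.1 115.3] norm 116 turn 0.1
```

View pics/d1.png

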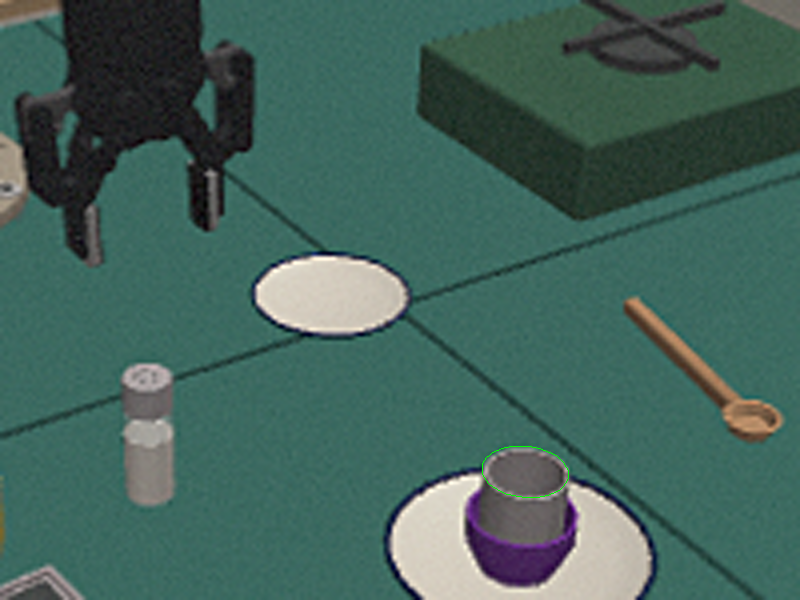

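View pics/d2.png

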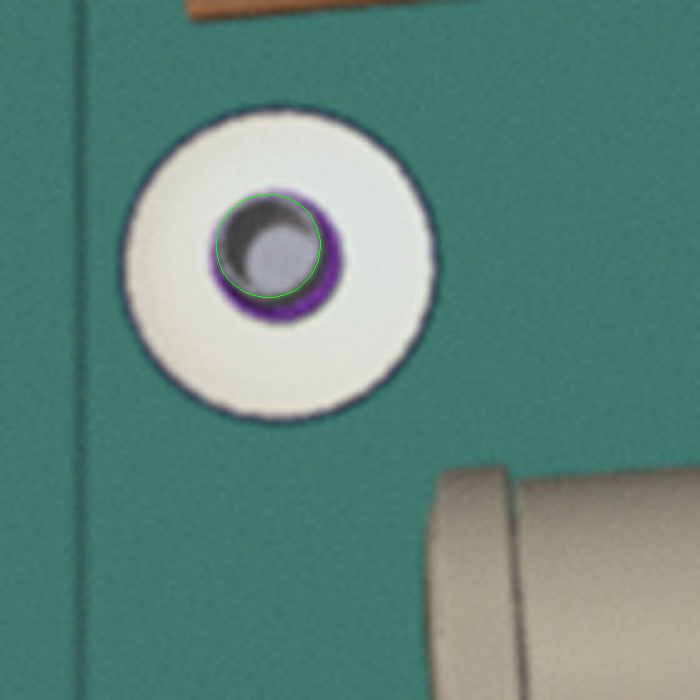

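Cup upright in the bowl: its rim matches the predicted ring in both views. Next is the salt shaker.

```bash
python3 -m pendant '[{"slide":[-7,1,20],"turn":0,"grip":-0.6},{"slide":[-2,0,25],"turn":0,"grip":-0.6},{"slide":[-2,0,15],"turn":0,"grip":-0.6},{"slide":[-2,0,0],"turn":0,"grip":-0.6},{"slide":[0,0,0],"turn":0,"grip":-0.6}]'; python3 go.py 0.462 -0.0104 0.062 0
```

```text
time_s: 15.7
ee_pos: [0.4639, -0.0028, 0.1174]
tool_rot: [0.999, 0.007, 0.03, -0.007]
force: [-0.3, 0.1, 0.3]
width: 0.801
t 15.7 p [ 0.4639 -0.0028  0.1174] yaw 0.8 tilt 3.6 w 0.801 F [-0.3  0.1  0.3] q [ 0.4   0.12 -0.47  1.98  0.05  0.99 -1.66]
slide [-5.3  8.4 55.1] norm 56 turn 0.8
```

```bash
python3 -m pendant '[{"slide":[-4,8,0],"turn":0.8,"grip":-0.6},{"slide":[0,0,5],"turn":0,"grip":-0.6},{"slide":[0,0,0],"turn":0,"grip":-0.6}]'; python3 go.py 0.462 -0.0104 0.062 0
```

```text
time_s: 16.0
ee_pos: [0.462, -0.0106, 0.1139]
tool_rot: [0.999, -0.0, 0.032, -0.008]
force: [0.0, -0.3, 1.0]
width: 0.802
t 16.0 p [ 0.462  -0.0106  0.1139] yaw -0.0 tilt 3.8 w 0.802 F [ 0.  -0.3  1. ] q [ 0.41  0.11 -0.47  1.99  0.05  0.98 -1.65]
slide [-3.3  0.6 51.8] norm 52 turn -0.0
```

```bash
python3 -m pendant '[{"slide":[-1,0.5,12],"turn":0,"grip":-0.6},{"slide":[-1,0.5,12],"turn":0,"grip":-0.6},{"slide":[-1,0.5,12],"turn":0,"grip":-0.6},{"slide":[-1,0,6],"turn":0,"grip":-0.6},{"slide":[0,0,0],"turn":0,"grip":-0.6}]'; python3 go.py 0.462 -0.0104 0.062 0
```

```text
time_s: 16.5
ee_pos: [0.4605, -0.0118, 0.068]
tool_rot: [0.999, -0.0, 0.032, -0.008]
force: [0.7, 1.1, -0.8]
width: 0.799
t 16.5 p [ 0.4605 -0.0118  0.068 ] yaw -0.1 tilt 3.8 w 0.799 F [ 0.7  1.1 -0.8] q [ 0.39  0.18 -0.46  2.05  0.09  0.87 -1.68]
slide [ 1.1 -1.3  6.1] norm 6 turn -0.1
```

```bash
python3 -m pendant '[{"slide":[1.5,-1.3,3],"turn":0,"grip":-0.6},{"slide":[0,0,3],"turn":0,"grip":-0.3},{"slide":[0,0,0],"turn":0,"grip":0.2},{"slide":[0,0,0],"turn":0,"grip":0.7},{"slide":[0,0,0],"turn":0,"grip":0.7},{"slide":[0,0,0],"turn":0,"grip":0.7},{"slide":[0,0,0],"turn":0,"grip":0.7}]' 25; python3 go.py 0.462 -0.0104 0.062 0
python3 - <<'E'
from h import *
c=bot.capture("scene"); crop(c,(210,90,330,230),5,"d3.png")
E
```

```text
time_s: 17.2
ee_pos: [0.4633, -0.0101, 0.0625]
tool_rot: [0.999, -0.0, 0.033, -0.008]
force: [0.5, 0.5, -1.2]
width: 0.35
t 17.2 p [ 0.4633 -0.0101  0.0625] yaw -0.1 tilt 3.9 w 0.350 F [ 0.5  0.5 -1.2] q [ 0.39  0.19 -0.46  2.05  0.1   0.86 -1.69]
slide [-1.3  0.3  0.4] norm 1 turn -0.1
```

View pics/d3.png

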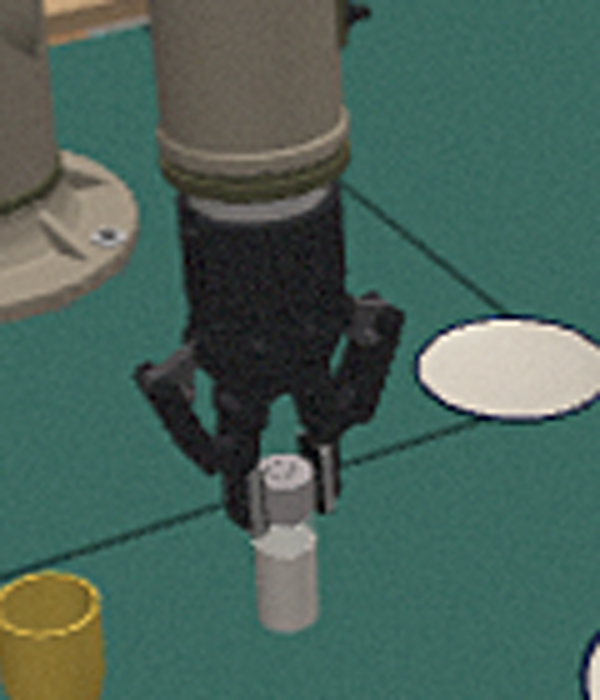

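```bash
python3 -m pendant '[{"slide":[0,0,-15],"turn":0,"grip":0.7},{"slide":[0,0,-30],"turn":0,"grip":0.7},{"slide":[0,0,-35],"turn":0,"grip":0.7},{"slide":[0,0,-35],"turn":0,"grip":0.7},{"slide":[0,0,0],"turn":0,"grip":0.7}]' 35; python3 go.py 0.6385 0.1433 0.17 0
```

```text
time_s: 17.75
ee_pos: [0.454, -0.0117, 0.1801]
tool_rot: [0.999, 0.0, 0.031, -0.008]
force: [0.3, 0.5, -0.3]
width: 0.352
t 17.8 p [ 0.454  -0.0117  0.1801] yaw -0.0 tilt 3.6 w 0.352 F [ 0.3  0.5 -0.3] q [ 0.43  0.02 -0.47  1.92 -0.    1.14 -1.6 ]
slide [ 183.5 -154.6   23.9] norm 241 turn -0.0
```

```bash
python3 -m pendant '[{"slide":[25,-21,0],"turn":0,"grip":0.7},{"slide":[32,-27,0],"turn":0,"grip":0.7},{"slide":[32,-27,0],"turn":0,"grip":0.7},{"slide":[32,-27,0],"turn":0,"grip":0.7},{"slide":[30,-25,0],"turn":0,"grip":0.7},{"slide":[20,-16,0],"turn":0,"grip":0.7},{"slide":[0,0,0],"turn":0,"grip":0.7},{"slide":[0,0,0],"turn":0,"grip":0.7}]'; python3 go.py 0.6385 0.1433 0.16 0
```

```text
time_s: 18.55
ee_pos: [0.6297, 0.1333, 0.187]
tool_rot: [1.0, -0.004, 0.029, -0.007]
force: [-0.6, -0.6, -0.6]
width: 0.352
t 18.6 p [0.6297 0.1333 0.187 ] yaw -0.4 tilt 3.4 w 0.352 F [-0.6 -0.6 -0.6] q [ 0.12  0.45 -0.53  1.43  0.24  1.27 -2.  ]
slide [ 7.2 -9.7 27.6] norm 30 turn -0.4
```

```bash
python3 -m pendant '[{"slide":[7.5,-10,8],"turn":-0.4,"grip":0.7},{"slide":[0,0,8],"turn":0,"grip":0.7},{"slide":[0,0,5],"turn":0,"grip":0.7},{"slide":[0,0,0],"turn":0,"grip":0.7}]'; python3 go.py 0.6385 0.1433 0.145 0
python3 - <<'E'
from h import *
G=(0,0,255);B=(0,255,0)
p=bot.get_obs()["ee_pos"]; x,y,z=p[0]-.0022,p[1]-.0003,p[2]-.0625
D=[(ring(x,y,z,.015),G),(ring(x,y,z+.066,.015),G),(ring(.6363,.143,.071,.025),B)]
c=bot.capture("scene"); crop(c,(320,110,410,230),6,"e1.png",D)
c=bot.capture("top"); crop(c,(170,80,310,220),5,"e2.png",D)
E
```

```text
time_s: 18.95
ee_pos: [0.6374, 0.1417, 0.1634]
tool_rot: [1.0, -0.001, 0.028, -0.006]
force: [0.4, 1.3, -0.4]
width: 0.351
t 18.9 p [0.6374 0.1417 0.1634] yaw -0.1 tilt 3.2 w 0.351 F [ 0.4  1.3 -0.4] q [ 0.1   0.49 -0.52  1.43  0.26  1.23 -2.02]
slide [ 0.1 -1.4 18.4] norm 18 turn -0.1
```

View pics/e1.png

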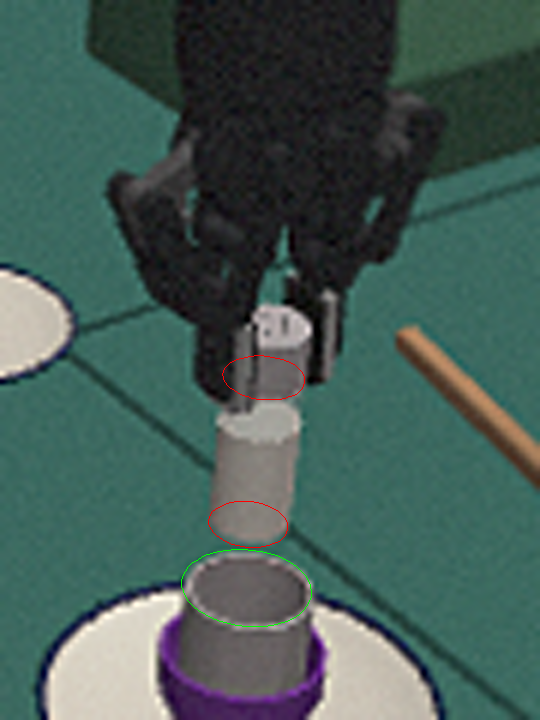

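View pics/e2.png

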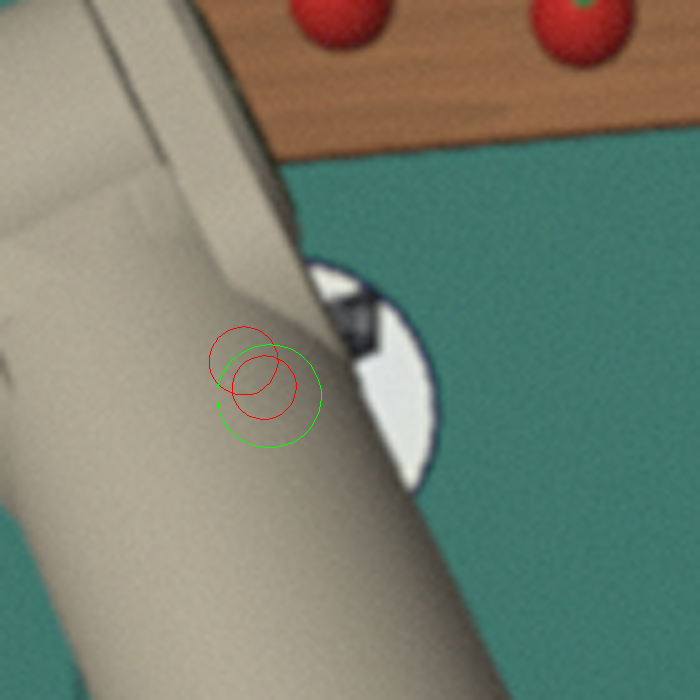

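Shaker hangs vertical: the predicted base ring matches at (248,523). It's over the cup mouth at (247,590), so I'll lower it.

```bash
python3 -m pendant '[{"slide":[0,-1.5,12],"turn":0,"grip":0.7},{"slide":[0,0,12],"turn":0,"grip":0.7},{"slide":[0,0,4],"turn":0,"grip":0.7},{"slide":[0,0,0],"turn":0,"grip":0.7}]'; python3 go.py 0.6385 0.1433 0.10 0
```

```text
time_s: 19.45
ee_pos: [0.6397, 0.1428, 0.1347]
tool_rot: [1.0, -0.002, 0.029, -0.006]
force: [-0.0, 0.2, -0.5]
width: 0.352
t 19.4 p [0.6397 0.1428 0.1347] yaw -0.2 tilt 3.4 w 0.352 F [-0.   0.2 -0.5] q [ 0.09  0.52 -0.52  1.46  0.28  1.18 -2.03]
slide [-3.2 -0.1 34.6] norm 35 turn -0.2
```

```bash
python3 -m pendant '[{"slide":[-2.5,-0.5,12],"turn":-0.2,"grip":0.7},{"slide":[0,0,12],"turn":0,"grip":0.7},{"slide":[0,0,8],"turn":0,"grip":0.7},{"slide":[0,0,0],"turn":0,"grip":0.7}]'; python3 go.py 0.6385 0.1433 0.0755 0
python3 - <<'E'
from h import *
G=(0,0,255);B=(0,255,0)
p=bot.get_obs()["ee_pos"]; x,y,z=p[0]-.0022,p[1]-.0003,p[2]-.0625
D=[(ring(x,y,z+.066,.015),G),(ring(.6363,.143,.071,.025),B)]
c=bot.capture("scene"); crop(c,(320,140,400,240),6,"e3.png",D)
E
```

```text
time_s: 19.85
ee_pos: [0.6387, 0.1436, 0.0993]
tool_rot: [1.0, 0.0, 0.028, -0.005]
force: [0.1, 0.0, -1.0]
width: 0.348
t 19.9 p [0.6387 0.1436 0.0993] yaw 0.0 tilt 3.3 w 0.348 F [ 0.1  0.  -1. ] q [ 0.09  0.55 -0.51  1.5   0.3   1.12 -2.04]
slide [-1.5  0.6 23.8] norm 24 turn 0.0
```

View pics/e3.png

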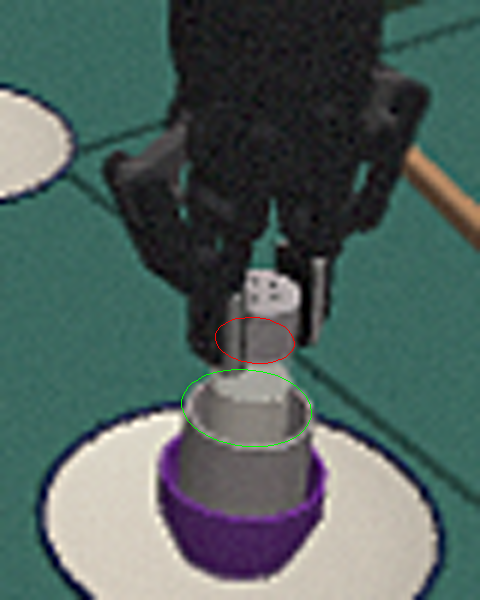

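In the mouth, centred. I'll continue down in small steps.

```bash
python3 -m pendant '[{"slide":[-1,0.5,7],"turn":0,"grip":0.7},{"slide":[0,0,6],"turn":0,"grip":0.7},{"slide":[0,0,4],"turn":0,"grip":0.7},{"slide":[0,0,0],"turn":0,"grip":0.7}]'; python3 go.py 0.6385 0.1433 0.0755 0
```

```text
time_s: 20.3
ee_pos: [0.6396, 0.1436, 0.0824]
tool_rot: [1.0, 0.0, 0.03, -0.006]
force: [-1.3, -0.2, -1.1]
width: 0.346
t 20.3 p [0.6396 0.1436 0.0824] yaw 0.0 tilt 3.4 w 0.346 F [-1.3 -0.2 -1.1] q [ 0.09  0.56 -0.5   1.51  0.31  1.08 -2.05]
slide [-1.5  0.4  6.8] norm 7 turn 0.0
```

```bash
python3 -m pendant '[{"slide":[-1.5,0.4,3],"turn":0,"grip":0.7},{"slide":[0,0,2],"turn":0,"grip":0.7},{"slide":[0,0,0],"turn":0,"grip":0.7}]'; python3 go.py 0.6385 0.1433 0.0755 0
```

```text
time_s: 20.6
ee_pos: [0.6385, 0.1433, 0.0772]
tool_rot: [1.0, 0.0, 0.03, -0.006]
force: [-0.3, 1.1, -0.7]
width: 0.351
t 20.6 p [0.6385 0.1433 0.0772] yaw 0.0 tilt 3.5 w 0.351 F [-0.3  1.1 -0.7] q [ 0.09  0.57 -0.5   1.52  0.31  1.07 -2.05]
slide [-0.1  0.   1.7] norm 2 turn 0.0
```

```bash
python3 -m pendant '[{"slide":[0,0,1.5],"turn":0,"grip":0.7},{"slide":[0,0,0],"turn":0,"grip":0.7}]'; python3 go.py 0.6385 0.1433 0.0755 0
python3 -m pendant '[{"slide":[0,0,0.7],"turn":0,"grip":0.7},{"slide":[0,0,0],"turn":0,"grip":0.7}]'; python3 go.py 0.6385 0.1433 0.0755 0
python3 - <<'E'
from h import *
G=(0,0,255);B=(0,255,0)
D=[(ring(.6363,.143,.103,.0155),G)]
c=bot.capture("scene"); crop(c,(320,140,400,240),6,"e4.png",D)
E
```

```text
time_s: 20.8
ee_pos: [0.6387, 0.1433, 0.0759]
tool_rot: [1.0, 0.0, 0.03, -0.006]
force: [-0.1, 0.4, -1.0]
width: 0.348
t 20.8 p [0.6387 0.1433 0.0759] yaw 0.0 tilt 3.5 w 0.348 F [-0.1  0.4 -1. ] q [ 0.09  0.57 -0.5   1.52  0.31  1.07 -2.05]
slide [-0.2  0.   0.4] norm 0 turn 0.0
time_s: 21.0
ee_pos: [0.639, 0.1434, 0.0754]
tool_rot: [1.0, 0.0, 0.03, -0.006]
force: [0.7, -0.2, -0.4]
width: 0.349
t 21.0 p [0.639  0.1434 0.0754] yaw 0.0 tilt 3.5 w 0.349 F [ 0.7 -0.2 -0.4] q [ 0.09  0.57 -0.5   1.52  0.31  1.07 -2.05]
slide [-0.5  0.1 -0.1] norm 1 turn 0.0
```

View pics/e4.png

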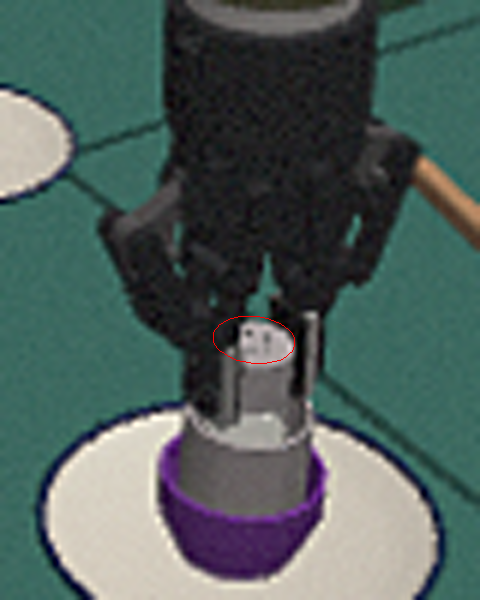

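```bash
python3 -m pendant '[{"slide":[0,0,0],"turn":0,"grip":0.15},{"slide":[0,0,0],"turn":0,"grip":0.05},{"slide":[0,0,0],"turn":0,"grip":-0.2},{"slide":[0,0,0],"turn":0,"grip":-0.4},{"slide":[0,0,0],"turn":0,"grip":-0.4}]'; python3 go.py 0.6385 0.1433 0.0755 0
python3 -m pendant '[{"slide":[0,0,-10],"turn":0,"grip":-0.4},{"slide":[0,0,-30],"turn":0,"grip":-0.4},{"slide":[0,0,-40],"turn":0,"grip":-0.4},{"slide":[0,0,-20],"turn":0,"grip":-0.4}]'; python3 go.py 0.54 0.376 0.17 -9.6
```

```text
time_s: 21.55
ee_pos: [0.6395, 0.1436, 0.0763]
tool_rot: [0.999, 0.0, 0.031, -0.006]
force: [-0.0, 1.1, -0.5]
width: 0.695
t 21.6 p [0.6395 0.1436 0.0763] yaw 0.0 tilt 3.6 w 0.695 F [-0.   1.1 -0.5] q [ 0.09  0.57 -0.5   1.52  0.31  1.07 -2.05]
slide [-1.1  0.3  0.7] norm 1 turn 0.0
time_s: 21.95
ee_pos: [0.6309, 0.1418, 0.1769]
tool_rot: [1.0, 0.001, 0.027, -0.006]
force: [0.6, 0.7, 0.9]
width: 0.7
t 21.9 p [0.6309 0.1418 0.1769] yaw 0.0 tilt 3.2 w 0.700 F [0.6 0.7 0.9] q [ 0.1   0.47 -0.53  1.43  0.25  1.26 -2.01]
slide [ -90.9 -234.2    4.5] norm 251 turn 9.6
```

```bash
python3 -m pendant '[{"slide":[-10,-30,0],"turn":0,"grip":-0.3},{"slide":[-14,-42,0],"turn":3,"grip":-0.3},{"slide":[-14,-42,0],"turn":3,"grip":-0.3},{"slide":[-14,-42,0],"turn":3,"grip":-0.3},{"slide":[-12,-38,0],"turn":0,"grip":-0.3},{"slide":[-8,-28,0],"turn":0,"grip":-0.3},{"slide":[0,0,0],"turn":0,"grip":-0.3},{"slide":[0,0,0],"turn":0,"grip":-0.3}]'; python3 go.py 0.5461 0.3737 0.06 -9.6
python3 - <<'E'
from h import *
G=(0,0,255);B=(0,255,0)
D=[(ring(.6363,.143,.103,.0155),G),(ring(.6363,.143,.071,.025),B)]
c=bot.capture("scene"); crop(c,(310,130,440,240),6,"f1.png",D)
c=bot.capture("top"); crop(c,(100,110,260,250),5,"f2.png",D)
E
```

```text
time_s: 22.75
ee_pos: [0.5785, 0.3753, 0.1893]
tool_rot: [0.996, -0.084, 0.034, -0.011]
force: [0.1, 0.0, -0.3]
width: 0.649
t 22.8 p [0.5785 0.3753 0.1893] yaw -9.7 tilt 4.0 w 0.649 F [ 0.1  0.  -0.3] q [-0.29  0.55 -0.54  1.29  0.32  1.32 -2.56]
slide [-40.   10.4 126.7] norm 133 turn -0.1
```

View pics/f1.png

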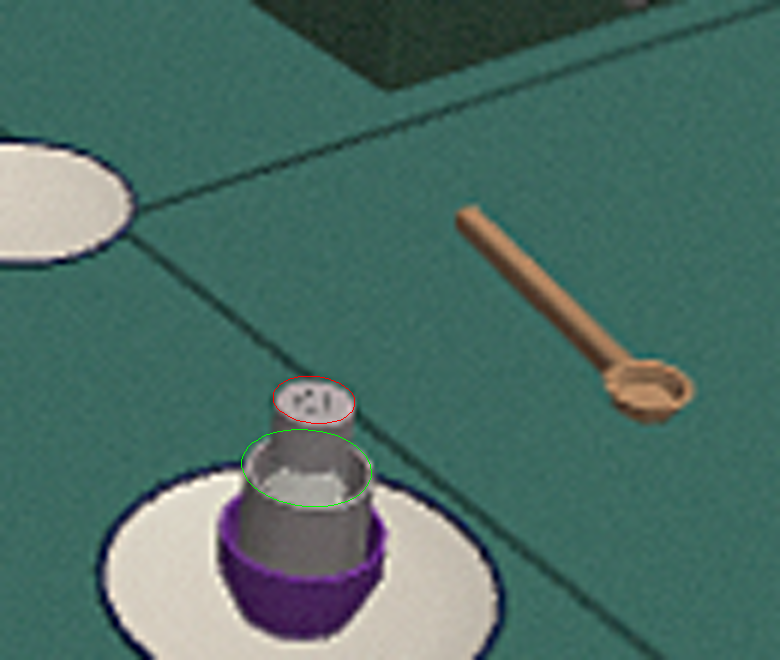

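View pics/f2.png

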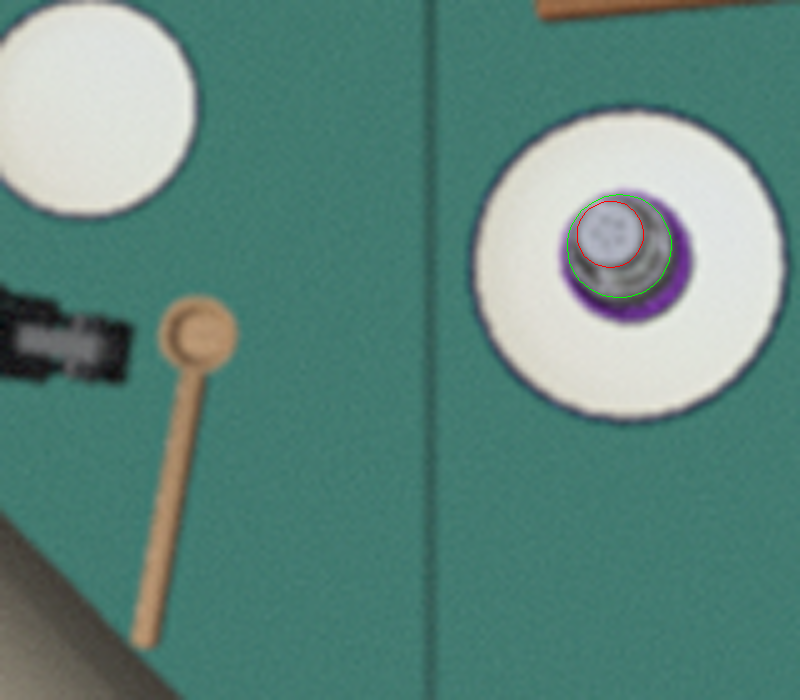

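The stack is upright: cap and cup rim sit on the predicted rings in both views. Now I'll descend to the spoon handle.

```bash
python3 -m pendant '[{"slide":[-15,4,15],"turn":0,"grip":-0.1},{"slide":[-15,4,25],"turn":0,"grip":-0.1},{"slide":[-8,2,25],"turn":0,"grip":-0.1},{"slide":[-2,0,25],"turn":0,"grip":-0.1},{"slide":[0,0,10],"turn":0,"grip":-0.1},{"slide":[0,0,0],"turn":0,"grip":-0.1}]'; python3 go.py 0.5461 0.3737 0.003 -9.6
```

```text
time_s: 23.45
ee_pos: [0.5507, 0.3622, 0.0867]
tool_rot: [0.995, -0.092, 0.037, -0.01]
force: [0.2, 0.2, 0.6]
width: 0.549
t 23.4 p [0.5507 0.3622 0.0867] yaw -10.7 tilt 4.4 w 0.549 F [0.2 0.2 0.6] q [-0.28  0.56 -0.52  1.51  0.35  1.09 -2.64]
slide [-12.6  -8.3  83.3] norm 85 turn -1.1
```

```bash
python3 -m pendant '[{"slide":[-3,-8,10],"turn":-1.1,"grip":-0.1},{"slide":[-3,-2,15],"turn":0,"grip":-0.1},{"slide":[-3,-1,15],"turn":0,"grip":-0.1},{"slide":[-2,0,10],"turn":0,"grip":-0.1},{"slide":[0,0,0],"turn":0,"grip":-0.1}]'; python3 go.py 0.5461 0.3737 0.003 -9.6
```

```text
time_s: 23.95
ee_pos: [0.5478, 0.3768, 0.0352]
tool_rot: [0.996, -0.083, 0.039, -0.01]
force: [0.1, -1.0, -0.9]
width: 0.552
t 23.9 p [0.5478 0.3768 0.0352] yaw -9.6 tilt 4.6 w 0.552 F [ 0.1 -1.  -0.9] q [-0.31  0.63 -0.51  1.54  0.39  1.01 -2.67]
slide [-3.6  4.2 31.9] norm 32 turn -0.0
```

```bash
python3 -m pendant '[{"slide":[-3,4,8],"turn":0,"grip":-0.1},{"slide":[-2,0,10],"turn":0,"grip":-0.1},{"slide":[0,0,6],"turn":0,"grip":-0.1},{"slide":[0,0,0],"turn":0,"grip":-0.1}]'; python3 go.py 0.5461 0.3737 0.003 -9.6
```

```text
time_s: 24.35
ee_pos: [0.5438, 0.3738, 0.0089]
tool_rot: [0.996, -0.083, 0.039, -0.01]
force: [-0.7, 0.4, -0.0]
width: 0.548
t 24.4 p [0.5438 0.3738 0.0089] yaw -9.6 tilt 4.6 w 0.548 F [-0.7  0.4 -0. ] q [-0.32  0.65 -0.5   1.57  0.41  0.95 -2.69]
slide [ 1.8 -0.1  6.1] norm 6 turn -0.0
```

```bash
python3 -m pendant '[{"slide":[1.5,0,3],"turn":0,"grip":0.1},{"slide":[0,0,2],"turn":0,"grip":0.4},{"slide":[0,0,0],"turn":0,"grip":0.9},{"slide":[0,0,0],"turn":0,"grip":0.95},{"slide":[0,0,0],"turn":0,"grip":0.95},{"slide":[0,0,0],"turn":0,"grip":0.95},{"slide":[0,0,0],"turn":0,"grip":0.95}]' 30; python3 go.py 0.5461 0.3737 0.003 -9.6
python3 - <<'E'
from h import *
c=bot.capture("scene"); crop(c,(370,110,450,220),6,"g1.png")
E
```

```text
time_s: 25.05
ee_pos: [0.5469, 0.3741, 0.0049]
tool_rot: [0.996, -0.083, 0.04, -0.011]
force: [-0.2, -0.2, -0.4]
width: 0.125
t 25.1 p [0.5469 0.3741 0.0049] yaw -9.6 tilt 4.7 w 0.125 F [-0.2 -0.2 -0.4] q [-0.32  0.66 -0.49  1.56  0.41  0.95 -2.69]
slide [-0.9  0.6  1.8] norm 2 turn -0.0
```

View pics/g1.png

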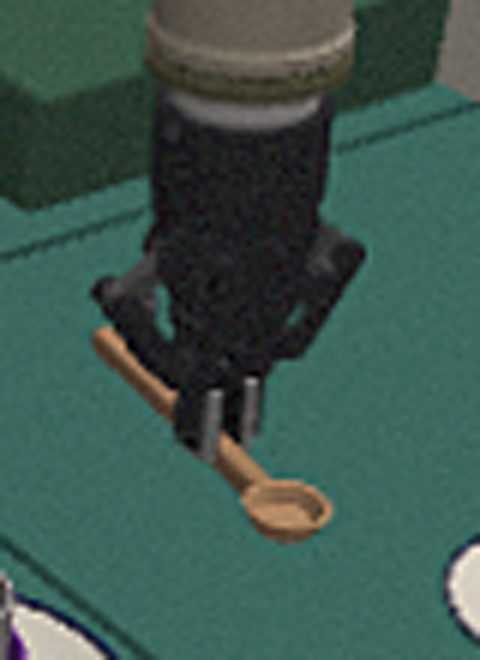

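```bash
python3 -m pendant '[{"slide":[0,0,-15],"turn":0,"grip":0.95},{"slide":[0,0,-30],"turn":0,"grip":0.95},{"slide":[0,0,-45],"turn":0,"grip":0.95},{"slide":[0,0,-45],"turn":0,"grip":0.95},{"slide":[0,0,-45],"turn":0,"grip":0.95},{"slide":[0,0,-20],"turn":0,"grip":0.95},{"slide":[0,0,0],"turn":0,"grip":0.95}]'; python3 go.py 0.6266 -0.1355 0.2 4.6
python3 - <<'E'
from h import *
c=bot.capture("scene"); crop(c,(350,20,450,170),5,"g2.png")
E
```

```text
time_s: 25.8
ee_pos: [0.5282, 0.3712, 0.2177]
tool_rot: [0.996, -0.082, 0.04, -0.012]
force: [0.3, 0.5, -0.3]
width: 0.127
t 25.8 p [0.5282 0.3712 0.2177] yaw -9.5 tilt 4.7 w 0.127 F [ 0.3  0.5 -0.3] q [-0.28  0.43 -0.57  1.39  0.28  1.32 -2.59]
slide [178.9 484.2  17.2] norm 516 turn -14.1
```

View pics/g2.png

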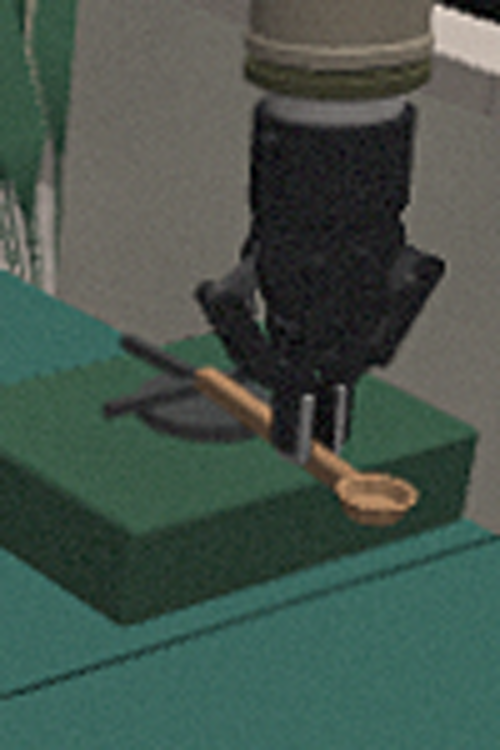

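```bash
python3 -m pendant '[{"slide":[10,28,0],"turn":0,"grip":0.95},{"slide":[14,40,0],"turn":-2,"grip":0.95},{"slide":[14,40,0],"turn":-2,"grip":0.95},{"slide":[14,40,0],"turn":-2,"grip":0.95},{"slide":[13,40,0],"turn":-2,"grip":0.95},{"slide":[10,30,0],"turn":0,"grip":0.95},{"slide":[0,0,0],"turn":0,"grip":0.95}]'; python3 go.py 0.6266 -0.1355 0.2 4.6
```

```text
time_s: 26.55
ee_pos: [0.5756, 0.1375, 0.2062]
tool_rot: [0.999, -0.007, 0.033, -0.007]
force: [-0.2, -0.4, -1.2]
width: 0.126
t 26.6 p [0.5756 0.1375 0.2062] yaw -0.9 tilt 3.8 w 0.126 F [-0.2 -0.4 -1.2] q [ 0.13  0.32 -0.53  1.55  0.18  1.25 -2.01]
slide [ 54.5 272.4   6. ] norm 278 turn -5.5
```

```bash
python3 -m pendant '[{"slide":[8,30,0],"turn":0,"grip":0.95},{"slide":[9,42,0],"turn":-2,"grip":0.95},{"slide":[9,42,0],"turn":-2,"grip":0.95},{"slide":[9,42,0],"turn":-1.5,"grip":0.95},{"slide":[9,42,0],"turn":0,"grip":0.95},{"slide":[6,38,0],"turn":0,"grip":0.95},{"slide":[4,20,0],"turn":0,"grip":0.95},{"slide":[0,0,0],"turn":0,"grip":0.95}]'; python3 go.py 0.6266 -0.1355 0.09 4.6
```

```text
time_s: 27.35
ee_pos: [0.6363, -0.1218, 0.1931]
tool_rot: [0.999, 0.045, 0.023, -0.007]
force: [1.0, 0.7, -0.3]
width: 0.127
t 27.4 p [ 0.6363 -0.1218  0.1931] yaw 5.1 tilt 2.8 w 0.127 F [ 1.   0.7 -0.3] q [ 0.45  0.45 -0.42  1.39  0.17  1.29 -1.45]
slide [-15.7  14.  102.3] norm 104 turn 0.5
```

```bash
python3 -m pendant '[{"slide":[-12,12,15],"turn":0.5,"grip":0.95},{"slide":[0,0,25],"turn":0,"grip":0.95},{"slide":[0,0,25],"turn":0,"grip":0.95},{"slide":[0,0,20],"turn":0,"grip":0.95},{"slide":[0,0,0],"turn":0,"grip":0.95}]'; python3 go.py 0.6266 -0.1355 0.05 4.6
```

```text
time_s: 27.85
ee_pos: [0.6261, -0.1262, 0.0997]
tool_rot: [0.999, 0.043, 0.02, -0.01]
force: [-1.1, 0.4, -0.9]
width: 0.129
t 27.9 p [ 0.6261 -0.1262  0.0997] yaw 4.9 tilt 2.5 w 0.129 F [-1.1  0.4 -0.9] q [ 0.46  0.51 -0.41  1.52  0.19  1.11 -1.46]
slide [-2.3 10.2 49.4] norm 51 turn 0.3
```

```bash
python3 -m pendant '[{"slide":[-1,10,12],"turn":0.3,"grip":0.95},{"slide":[-1,0,20],"turn":0,"grip":0.95},{"slide":[0,0,15],"turn":0,"grip":0.95},{"slide":[0,0,8],"turn":0,"grip":0.95},{"slide":[0,0,0],"turn":0,"grip":0.95}]'; python3 go.py 0.6266 -0.1355 0.009 4.6
python3 - <<'E'
from h import *
c=bot.capture("scene"); crop(c,(200,170,310,310),5,"g3.png")
c=bot.capture("top"); crop(c,(290,110,390,230),5,"g4.png")
E
```

```text
time_s: 28.35
ee_pos: [0.6281, -0.1338, 0.0431]
tool_rot: [0.999, 0.041, 0.021, -0.01]
force: [0.1, 0.1, -1.4]
width: 0.129
t 28.4 p [ 0.6281 -0.1338  0.0431] yaw 4.7 tilt 2.6 w 0.129 F [ 0.1  0.1 -1.4] q [ 0.46  0.58 -0.39  1.56  0.22  1.01 -1.47]
slide [-3.1  2.2 34. ] norm 34 turn 0.1
```

View pics/g3.png

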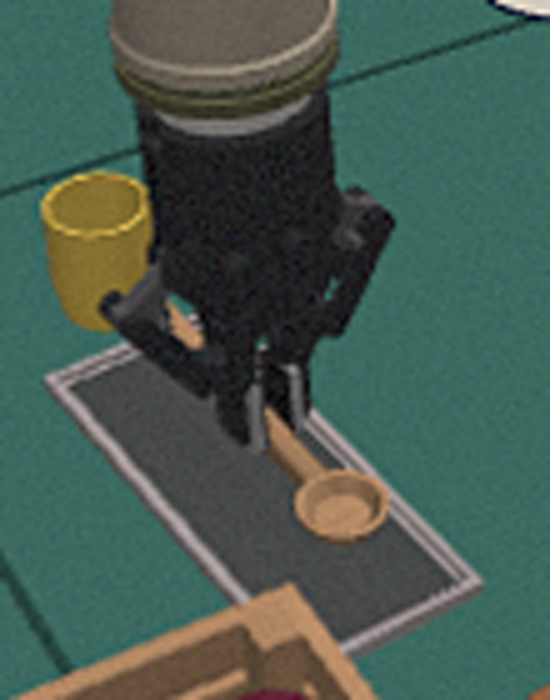

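View pics/g4.png

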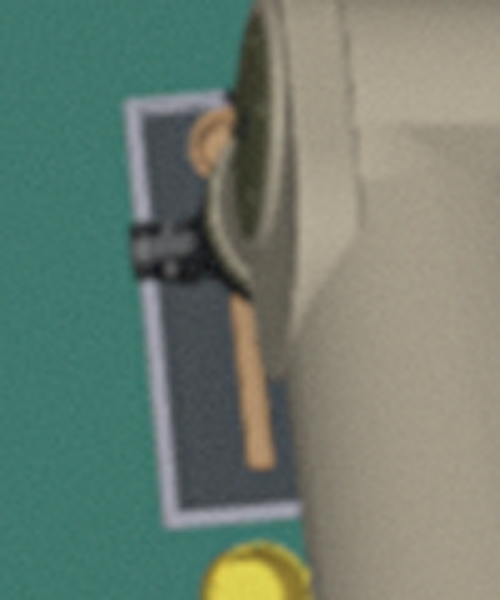

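Spoon is level and lined up within the tray. I'll lower it the rest of the way.

```bash
python3 -m pendant '[{"slide":[-2.5,2,10],"turn":0,"grip":0.95},{"slide":[0,0,10],"turn":0,"grip":0.95},{"slide":[0,0,6],"turn":0,"grip":0.95},{"slide":[0,0,0],"turn":0,"grip":0.95}]'; python3 go.py 0.6266 -0.1355 0.009 4.6
```

```text
time_s: 28.85
ee_pos: [0.629, -0.1363, 0.0185]
tool_rot: [0.999, 0.041, 0.023, -0.009]
force: [-1.0, 0.0, -0.3]
width: 0.132
t 28.9 p [ 0.629  -0.1363  0.0185] yaw 4.7 tilt 2.9 w 0.132 F [-1.   0.  -0.3] q [ 0.46  0.6  -0.38  1.58  0.23  0.96 -1.48]
slide [-2.8 -0.8  9.4] norm 10 turn 0.1
```

```bash
python3 -m pendant '[{"slide":[-2.5,-0.8,4],"turn":0,"grip":0.95},{"slide":[0,0,3],"turn":0,"grip":0.95},{"slide":[0,0,0],"turn":0,"grip":0.95}]'; python3 go.py 0.6266 -0.1355 0.009 4.6;  python3 -m pendant '[{"slide":[0,0,1.5],"turn":0,"grip":0.95},{"slide":[0,0,0],"turn":0,"grip":0.95}]'; python3 go.py 0.6266 -0.1355 0.009 4.6
```

```text
time_s: 29.15
ee_pos: [0.6267, -0.1353, 0.0108]
tool_rot: [0.999, 0.041, 0.023, -0.009]
force: [0.7, 0.7, -0.2]
width: 0.125
t 29.1 p [ 0.6267 -0.1353  0.0108] yaw 4.7 tilt 2.9 w 0.125 F [ 0.7  0.7 -0.2] q [ 0.46  0.61 -0.38  1.59  0.23  0.95 -1.48]
slide [-0.2  0.3  1.8] norm 2 turn 0.1
time_s: 29.35
ee_pos: [0.627, -0.1353, 0.0097]
tool_rot: [0.999, 0.041, 0.024, -0.009]
force: [-0.8, -0.2, 1.2]
width: 0.128
t 29.4 p [ 0.627  -0.1353  0.0097] yaw 4.7 tilt 2.9 w 0.128 F [-0.8 -0.2  1.2] q [ 0.46  0.61 -0.38  1.59  0.23  0.94 -1.48]
slide [-0.5  0.2  0.7] norm 1 turn 0.1
```

Just touching. I'll release with the jaws only partly open (about 28 mm) so they clear the tray walls, then lift away.

```bash
python3 -m pendant '[{"slide":[0,0,0],"turn":0,"grip":0.6},{"slide":[0,0,0],"turn":0,"grip":0.35},{"slide":[0,0,0],"turn":0,"grip":0.35},{"slide":[0,0,-10],"turn":0,"grip":0.35},{"slide":[0,0,-30],"turn":0,"grip":0.35},{"slide":[0,0,-45],"turn":0,"grip":0.35},{"slide":[0,0,-45],"turn":0,"grip":0.35},{"slide":[0,0,-45],"turn":0,"grip":0.35}]'; python3 go.py 0.45 -0.42 0.23
python3 -m pendant '[{"slide":[-20,45,0],"turn":0,"grip":0.35},{"slide":[-20,45,0],"turn":0,"grip":0.35},{"slide":[-20,45,0],"turn":0,"grip":0.35},{"slide":[-20,45,0],"turn":0,"grip":0.35},{"slide":[-20,40,0],"turn":0,"grip":0.35},{"slide":[-20,30,0],"turn":0,"grip":0.35},{"slide":[0,0,0],"turn":0,"grip":0.35},{"slide":[0,0,0],"turn":0,"grip":0.35}]'; python3 go.py
python3 - <<'E'
from h import *
c=bot.capture("scene"); cv2.imwrite("pics/h0.png",c["frame"])
c=bot.capture("top"); crop(c,(110,100,390,260),2,"h1.png"); crop(c,(300,110,480,260),4,"h2.png")
E
```

```text
time_s: 30.15
ee_pos: [0.6146, -0.1379, 0.185]
tool_rot: [0.999, 0.042, 0.017, -0.012]
force: [0.9, -0.9, -0.9]
width: 0.324
t 30.1 p [ 0.6146 -0.1379  0.185 ] yaw 4.8 tilt 2.4 w 0.324 F [ 0.9 -0.9 -0.9] q [ 0.49  0.43 -0.42  1.44  0.15  1.28 -1.42]
slide [-185.7  266.2  -57.4] norm 330 turn 0.0
time_s: 30.95
ee_pos: [0.5189, -0.4053, 0.1936]
tool_rot: [0.999, 0.045, 0.029, -0.007]
force: [0.6, 1.1, -1.5]
width: 0.325
t 30.9 p [ 0.5189 -0.4053  0.1936] yaw 5.2 tilt 3.4 w 0.325 F [ 0.6  1.1 -1.5] q [ 0.87  0.47 -0.33  1.35  0.11  1.3  -0.93]
```

View pics/h0.png

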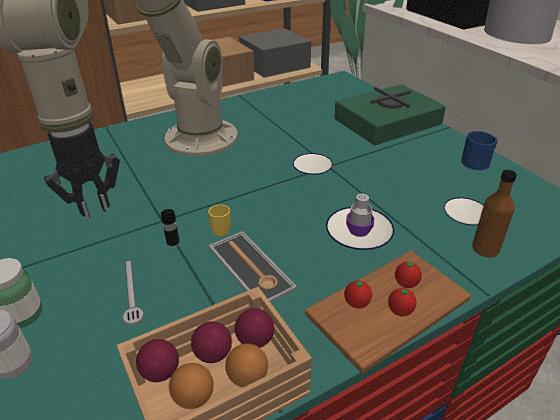

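View pics/h2.png

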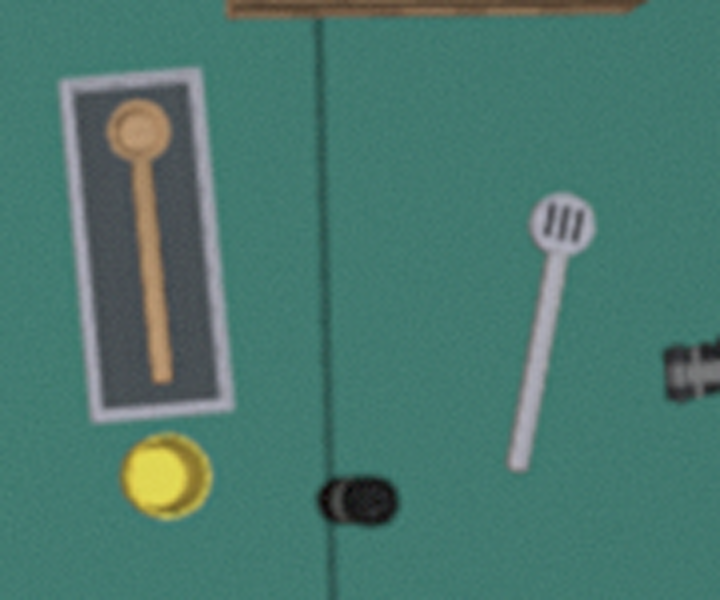

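View pics/h1.png

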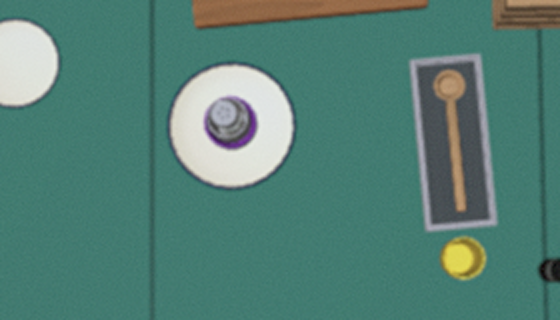

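The spoon lies inside the tray with clearance on all sides, the stack is upright, and the bystanders look unmoved. The gripper is clear, so I'm handing in.

```bash
python3 -m pendant '[{"slide":[0,0,0],"turn":0,"grip":0.35},{"slide":[0,0,0],"turn":0,"grip":0.35}]' >/dev/null; python3 -c "
from plant import bot
bot.job_done()"
```

```text
the job is handed in; nothing more can be done
```

I set up the tasting set in the order asked and handed it in at about 31 s. The bowl is on the 160 mm plate, the steel cup is in the bowl, the salt shaker is in the cup, and the wooden spoon lies in the tray, all released.

- **Stack:** With everything released, the shaker cap and cup rim lined up with their predicted positions in both cameras to within about 1 mm. The bowl sits about 1 to 2 mm from the plate's centre.
- **Spoon:** It lies inside the tray walls with clearance on all sides.
- **Bystanders:** The pepper shaker, yellow cup and slotted spoon look unmoved in the final pictures; I checked this by eye only.
- **Tool tilt:** The tool leaned up to 4.7° while moving, and I could not correct that with the moves available. It had no visible effect on how anything was placed.
- **Failures:** No check failed. The force readings I took stayed within about 2 N, and the gripper was clear of everything at hand-in.

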